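Scrub out the used beaker and nest it with the clean ones

ROBOT

A 6-joint arm with a two-finger parallel gripper is mounted at the origin on the work surface. World frame = base frame: x ahead of the robot, y to its left, z up, the work surface at z = 0. Lengths are in mm, angles in rad, forces in N, time in s.
With the tool pointing down it reaches from about 275 to 1000 mm from the base axis. Payload 8.4 kg.
Tool frame: the origin (TCP) lies midway between the tips of the shut fingers; the grasp point (between the pads) lies 19 mm behind it; z points along the fingers, y is the line along which they close (so a half turn about z gives the same grasp; the last joint's range is limited). The gripper opens to 85 mm and grips with 20 to 120 N. Pads are 22 mm wide; open, the fingers measure 114 mm over their backs; the gripper's body (76 mm by 85 mm) begins 54 mm behind the grasp point. The pads swing forward as they close: fully open they stand 13 mm farther back than shut.
Start: joints at [-1.307, 0.353, 1.633, -0, 1.155, -0.002], TCP at [164.174, -603.054, 231.281] pointing down, gripper open.
Joint ranges: [-2.63, 2.63], [-0.92, 2.1], [0.06, 2.66], [-1.3, 4.44], [0, 2.69], [-3.02, 3.02]. Speed limits (rad/s): [2.22, 2.22, 2.79, 3.14, 3.14, 3.14].

INTERFACE

Orientations are given as [roll, pitch, yaw] about the fixed x, y, z axes, in that order (R = Rz(yaw) Ry(pitch) Rx(roll)).
In Python, from rig import monitor, imaging, r gives the robot as it stands.
- The arm moves only by the tool drive_tool, never from a script. Its argument "plan" is a list of rows, each an object of numbers: "x", "y", "z": the shift along the tool's x, y, z in units of 50 mm (1.0 is 50 mm); "ax", "ay", "az": the turn, a rotation vector about the tool's x, y, z in units of 6 degrees (1.0 is 6 degrees); "hand": the finger opening in mm, from 0 to 85.4. In form: [{"x": .., "y": .., "z": .., "ax": .., "ay": .., "az": .., "hand": ..}, ...]. A call has 1 to 8 rows; each row is the pose to reach, as a shift and turn from the pose commanded when the call began, along the tool's axes at that moment; what a row does not reach only later rows make up. A row lasts 1/10 s, in which the tool goes at most 50 mm and 8.59 degrees, less where a joint would pass 70% of its speed; a pose out of reach is approached as far as the arm can. A call with a gripper value outside its range is refused whole. The fingers move at their own pace and stop on an object; "grip_force" is the grip in N (left out, the last holds). Time passes only in rows, so rows that repeat a pose let the fingers close. It gives the time, the measured TCP pose, the force, the opening and the grip force at its end, in the units of the state.
- monitor.sense(): the state, without advancing time (a new reading comes with each control period).
- imaging.grab_frame(name): name is "scene" or "top" or "wrist"; returns the picture (384x512x3 uint8, red, green, blue); there is no depth.
- imaging.camera_info(name): a dict with "mtx" (3x3 intrinsics, pixels), "R" (3x3) and "t" (3): a world point X has camera coordinates R X + t. Camera axes: x right, y down, z forward; pixel columns grow to the right and rows downward; lengths in mm; the calibration is good to about 2 mm. A picture is of the moment at which its call begins: read the wrist's pose just before it. camera_info takes no time and is no camera call; for the wrist camera it gives the pose at the moment of the call.
- r.sign_off(): hands the job in; it is judged then, once.
The state is a dict: "clock": time; "qpos": joint angles; "qvel": joint speeds; "joint_efforts": joint torques, N m; "eef_pos": TCP position; "tcp_rot": TCP orientation; "contact_force": force on the tool from outside, world axes, zero at the start; "wrist_torque": the same for the moment, N m; "opening": opening from 0.0 (shut) to 1.0 (fully open); "grasp_force": force on a finger pad.
Only numpy, scipy, OpenCV 4.12 (cv2) and the standard library are available. Lean on these libraries where they do the work, as an engineer would, in place of code of your own. Each camera call takes 0.05 s, during which the arm holds its last target. There are 200 camera calls.

TASK

Take the steel beaker off the balance and stand it in the rubber ring in the blue wash-up tray, then scrub it out there with the long bottle brush: three full strokes, each time right down to the bottom and well back up towards the rim. Hang the brush back in its pot, then nest the scrubbed beaker fully home and upright in the stack of clean beakers, setting it in rather than dropping it. Leave the stack standing where it is and everything else undisturbed.

Things in the scene. Friction and masses are not known exactly. Their poses are not given: they have to be found in the camera images.
- used_beaker: the used stacking beaker, polished steel, 100 mm tall, about 110 g, at the start on the balance pan; origin at the centre of its underside, z up its axis. Foot 37 mm diameter at the bottom, 40 mm at 27 mm up, then a tapered body; the top 22 mm (78 to 100 mm up) is a vertical rim band, 62 mm outside, 2.2 mm wall: grip that from above across the diameter, at any yaw
- used_floor (a point): centre of the used beaker's inner floor, 4 mm above its underside. The inside is 31 mm across at the floor, 34 mm at 24 mm above it, where a ledge opens to 40 mm, then 53 mm at 74 mm and 57.6 mm at the rim, 96 mm above the floor. A full stroke takes the brush tip from the floor (within 8 mm) to over half-way up (51 mm or more above the floor)
- stack_bottom: lowest of the two nested clean beakers (same shape as used_beaker) that stand on the bench; origin at the centre of its underside, z up
- stack_top: upper of the two nested clean beakers (same shape); origin at the centre of its underside. A beaker nested in another comes to rest with its foot on the inner ledge, its origin 28 mm above the other's; its rim band then ends 6 mm above the other's rim
- balance: white laboratory balance with a square steel pan, fixed, 300 x 200 mm; origin under its centre; the pan is 160 x 160 mm, centred 50 mm along its own +x, top 76 mm above the bench
- tray: blue wash-up tray, fixed, 260 x 200 mm, walls 22 mm high, floor 4 mm above the bench; origin under its centre
- ring_floor (a point): centre of the black rubber support ring's bore, at the tray floor on which the beaker's foot stands. The ring is fixed in the tray, 74 mm across and 24 mm high; its bore is a funnel, 49 mm diameter at the top and 41 mm at the floor
- brush: long bottle brush, 206 mm, about 90 g, hanging upright in its pot at the start; origin at the tip of the bristles, z up to the handle. White bristle head 77 mm long (soft bristles to 33 mm diameter that give way, stiff core of 24 mm diameter with rounded tip), wire stem, green guard disc of 48 mm diameter at 112 to 116 mm
- brush_grip (a point): the place to grip the brush from above, 178 mm above its tip, on the axis of the round green handle, which is 16 mm in diameter and runs from 116 to 206 mm above the tip
- brush_pot: white brush pot, fixed, 117 mm high, foot 90 mm diameter; origin at the centre of its underside. Open bore 36 mm diameter; the brush hangs in it by its guard disc on the flat rim (52 mm outside diameter), brush origin 5 mm above the bench
- detergent: small white bottle with a red cap in the tray, 34 mm diameter, 75 mm tall; leave alone; origin under its centre
- spatula: steel sample spoon lying in the tray, 150 mm long; leave alone
- media_bottle: glass bottle with a red cap, 80 mm diameter, 165 mm tall; leave alone; origin under its centre
- wash_bottle: white squeeze bottle with a green cap and a spout, 72 mm diameter, 190 mm tall; leave alone; origin under its centre
- flask: conical glass flask with a foil stopper, 84 mm diameter, 152 mm tall; leave alone; origin under its centre
- salt_jar: amber glass jar with a white cap, 54 mm diameter, 75 mm tall; leave alone; origin under its centre
There are look-alikes about, which are no part of the job. What is shaped like the stack_top but green is not meant.

How it is judged (in metres and radians):
On the way, in this order (a step that is already met when the one before it is completed fails the run):
1. the used beaker stands upright in the rubber ring, released (horizontal distance between used_beaker and ring_floor below 0.006 m and z of used_beaker in the frame of ring_floor below 0.008 m and angle between used_beaker's own z axis and vertical below 0.12 rad and contact force between the fingers and used_beaker below 0.1 N), for 0.2 s.
2. first stroke: brush tip on the beaker's floor (within 8 mm), the beaker standing in the ring (horizontal distance between used_beaker and ring_floor below 0.006 m and z of used_beaker in the frame of ring_floor below 0.008 m and angle between used_beaker's own z axis and vertical below 0.12 rad and z of brush in the frame of used_beaker between -0.002 and 0.012 m and horizontal distance between brush and used_beaker below 0.02 m), for 0.04 s.
3. first stroke: brush drawn up until its tip is over 55 mm above the beaker's underside, the beaker still in the ring (horizontal distance between used_beaker and ring_floor below 0.006 m and z of used_beaker in the frame of ring_floor below 0.008 m and angle between used_beaker's own z axis and vertical below 0.12 rad and z of brush in the frame of used_beaker between 0.055 and 0.15 m and horizontal distance between brush and used_beaker below 0.035 m), for 0.04 s.
4. second stroke: brush tip on the beaker's floor (within 8 mm), the beaker standing in the ring (all of step 2), for 0.04 s.
5. second stroke: brush drawn up until its tip is over 55 mm above the beaker's underside, the beaker still in the ring (all of step 3), for 0.04 s.
6. third stroke: brush tip on the beaker's floor (within 8 mm), the beaker standing in the ring (all of step 4), for 0.04 s.
7. third stroke: brush drawn up until its tip is over 55 mm above the beaker's underside, the beaker still in the ring (all of step 5), for 0.04 s.
8. the brush hangs upright in its pot, released (horizontal distance between brush and brush_pot below 0.012 m and z of brush in the frame of brush_pot between 0 and 0.009 m and angle between brush's own z axis and vertical below 0.08 rad and contact force between the fingers and brush below 0.1 N), for 0.2 s.
9. the scrubbed beaker, still held, is lowered into the top of the stack to within 10 mm of home (not dropped) (contact force between the fingers and used_beaker above 0.3 N and horizontal distance between used_beaker and stack_top below 0.008 m and z of used_beaker in the frame of stack_top between 0.02 and 0.038 m), for 0.04 s.
10. the scrubbed beaker is nested in the top of the stack, released (horizontal distance between used_beaker and stack_top below 0.004 m and z of used_beaker in the frame of stack_top between 0.024 and 0.031 m and angle between used_beaker's own z axis and vertical below 0.08 rad and contact force between the fingers and used_beaker below 0.1 N), for 0.2 s.
At the end, for the whole second after the job is handed in: Used beaker nested in the upper clean one (axes within 4 mm, 24 to 31 mm above it, upright), released and still; clean beakers nested, upright, within 30 mm of where they stood; brush hanging upright in its pot, released (within 12 mm of its axis, tip under 9 mm up) (all of step 8 and all of step 10 and horizontal distance between stack_top and stack_bottom below 0.004 m and z of stack_top in the frame of stack_bottom below 0.031 m and height (world z) of stack_bottom below 0.005 m and angle between stack_bottom's own z axis and vertical below 0.08 rad and distance of stack_bottom from where it was at the start of the episode below 0.03 m and linear speed of used_beaker below 0.02 m/s); the robot touches nothing.
It fails at once if a bystander (detergent, spoon, media bottle, wash bottle, flask, salt jar) is knocked or moved by over 30 mm (distance of any of detergent, spatula, media_bottle, wash_bottle, flask, salt_jar from where it was at the start of the episode above 0.03 m).
It fails at once if the stack is toppled (angle between any of stack_bottom, stack_top's own z axis and vertical above 0.5 rad).
It also fails if it takes over 70 s, if anything falls off the work surface, if the arm or the gripper's body presses on something with over 40 N, if the wrist force passes 120 N, or if a joint passes its speed limit or range.

## Working session

There is one attempt and no reset: what is moved stays moved. The work goes in short steps, Python scripts to look and compute and a tool call to move; the robot and the scene stay as the last step left them, time stands still between calls to the robot, and variables do not carry over. Pictures are saved under pics/ and viewed, at most 10 in all, crops included, and the job is handed in when it is done.

Besides the shell and the picture viewer there is one more tool, called after "Call:" as name(argument=value, ...), one argument or row to a line, values as JSON. drive_tool: Moves the arm, as the interface text tells. Its arguments: {"type":"object","properties":{"plan":{"type":"array","items":{"type":"object","properties":{"x":{"type":"number"},"y":{"type":"number"},"z":{"type":"number"},"ax":{"type":"number"},"ay":{"type":"number"},"az":{"type":"number"},"hand":{"type":"number"}}}},"grip_force":{"type":"number"}},"required":["plan"]}

```bash
mkdir -p pics; ls; python3 - <<'E'
from rig import monitor, imaging, r
import cv2,numpy as np
for n in ("scene","top"):
    im=imaging.grab_frame(n); cv2.imwrite(f"pics/{n}0.png",cv2.resize(im[:,:,::-1],(800,600),interpolation=cv2.INTER_CUBIC)); cv2.imwrite(f"{n}_raw.png",im[:,:,::-1])
    c=imaging.camera_info(n); print(n,np.round(c["mtx"],1).tolist(),np.round(-c["R"].T@c["t"]),np.round(c["R"],2).tolist())
s=monitor.sense(); print(s)
E
```

```text
pics
scene [[370.1, 0.0, 265.1], [0.0, 370.1, 192.5], [0.0, 0.0, 1.0]] [1360. -360.  891.] [[0.48, 0.88, -0.02], [0.57, -0.33, -0.75], [-0.66, 0.35, -0.66]]
top [[441.3, 0.0, 252.4], [0.0, 441.3, 192.5], [0.0, 0.0, 1.0]] [ 392.   24. 1699.] [[0.02, -1.0, -0.02], [-0.99, -0.02, -0.11], [0.11, 0.02, -0.99]]
{'clock': 0.1, 'qpos': array([-1.30738215e+00,  3.53564244e-01,  1.63407594e+00, -2.60881694e-05,
        1.15519859e+00, -2.37419983e-03]), 'qvel': array([-0.00028416, -0.0010927 , -0.00105069, -0.0008913 ,  0.00051844,
        0.00082315]), 'joint_efforts': array([-1.44542646e-04, -6.06355119e+01, -3.42820501e+01,  4.42377961e-05,
        4.06898267e-03, -2.03743514e-05]), 'eef_pos': array([ 164.0629964 , -602.63081332,  230.63897919]), 'tcp_rot': array([-3.14034648e+00,  2.08956765e-05,  2.65798935e-01]), 'contact_force': array([-0.10118445, -0.97698631, -0.37403323]), 'wrist_torque': array([ 0.02218661, -0.0234926 ,  0.0051483 ]), 'grasp_force': 0.0, 'opening': 0.998562224105427}
```

View pics/top0.png

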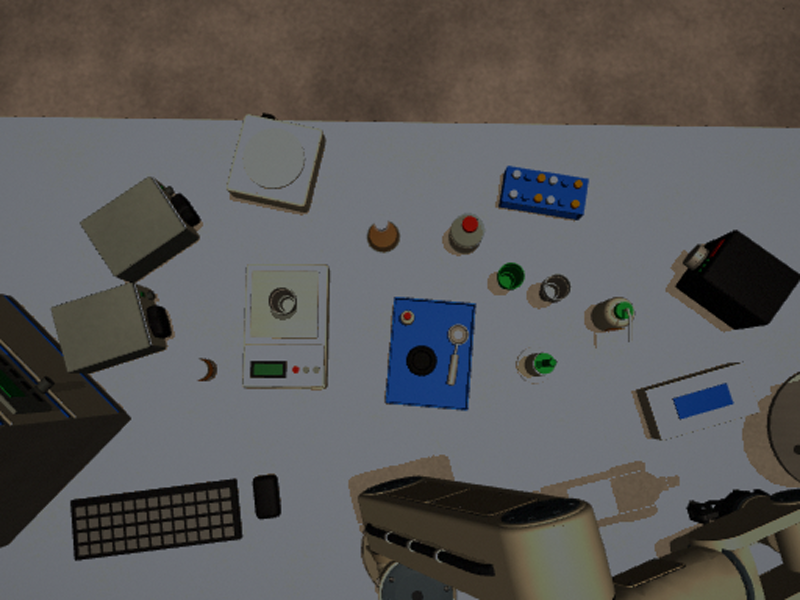

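View pics/scene0.png

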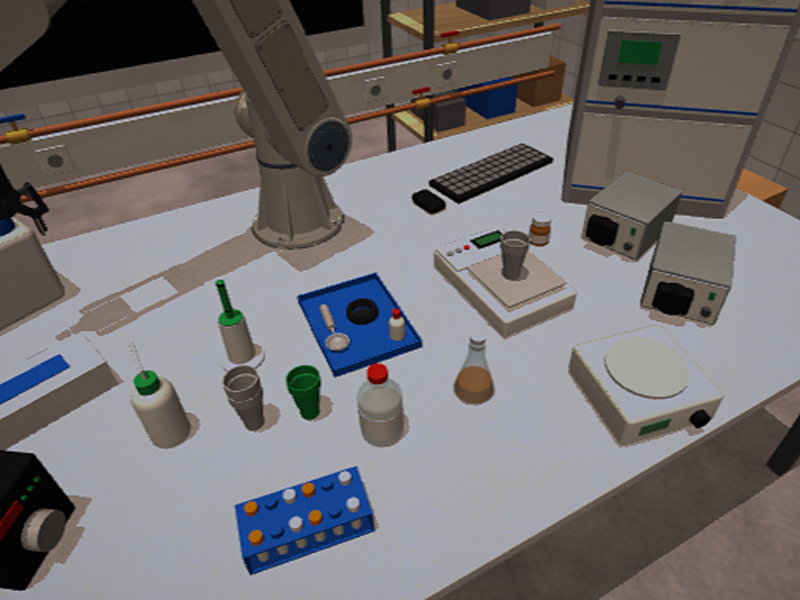

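The top view shows the used beaker's rim at (283,303), the ring at (422,360), the steel stack at (555,289), and the brush at (543,363), all in upscaled pixels. The green beaker beside the stack is the decoy.

```bash
cat > h.py <<'E'
import numpy as np,cv2
from rig import monitor, imaging, r
from scipy.spatial.transform import Rotation as Ro
def cast(c,uv,z):
    K,R,t=map(np.asarray,(c["mtx"],c["R"],c["t"])); o=-R.T@t; d=R.T@np.linalg.inv(K)@[uv[0],uv[1],1]
    return o+d*(z-o[2])/d[2]
def proj(c,X):
    p=np.asarray(c["mtx"])@(np.asarray(c["R"])@X+c["t"]); return p[:2]/p[2]
def go(x,y,z,yaw=None):
    s=monitor.sense(); R=Ro.from_euler('xyz',s["tcp_rot"]).as_matrix()
    d=R.T@(np.array([x,y,z])-s["eef_pos"])/50
    print("tcp",np.round(s["eef_pos"],1),np.round(s["tcp_rot"],4),"shift",np.round(d,3), "az" if yaw is not None else "", None if yaw is None else np.round(-np.degrees(yaw-s["tcp_rot"][2])/6,2))
def shot(name,fn):
    c=imaging.camera_info(name); im=imaging.grab_frame(name)[:,:,::-1].copy(); cv2.imwrite(fn,im); return c,im
E
python3 - <<'E'
from h import *
c=imaging.camera_info("top"); cs=imaging.camera_info("scene")
for n,p,z in (("used",(283,303),176),("ring",(422,360),28),("stack",(556,287),128),("brushtop",(545,363),211),("wash",(620,310),190),("media",(470,225),165),("green",(511,276),100),("flask",(383,220),152)):
    X=cast(c,np.array(p)*.64,z); print(n,np.round(X),np.round(proj(cs,X)/.64), np.hypot(X[0],X[1]).round())
w=imaging.camera_info("wrist"); s=monitor.sense(); R=Ro.from_euler('xyz',s["tcp_rot"]).as_matrix()
o=-np.asarray(w["R"]).T@w["t"]; print("cam in tool",R.T@(o-s["eef_pos"]),np.round(np.asarray(w["R"])@R,2),w["mtx"])
E
```

```text
used [555. 302. 176.] [509. 236.] 632.0
ring [439. -13.  28.] [359. 305.] 440.0
stack [ 610. -314.  128.] [239. 375.] 686.0
brushtop [ 434. -272.  211.] [225. 277.] 512.0
wash [ 553. -440.  190.] [148. 357.] 707.0
media [ 742. -113.  165.] [373. 368.] 751.0
green [ 637. -215.  100.] [300. 375.] 673.0
flask [753.  85. 152.] [475. 336.] 758.0
cam in tool [ 7.28799021e+01  5.86104638e-02 -1.42802392e+02] [[ 0.    1.    0.  ]
 [-0.96  0.   -0.29]
 [-0.29 -0.    0.96]] [[274.40534265   0.         258.30524066]
 [  0.         274.40534265 190.3341722 ]
 [  0.           0.           1.        ]]
```

Call:
drive_tool(
  plan=[
    {"z": -1, "hand": 85},
    {"z": -2.2, "az": -1.4, "hand": 85},
    {"x": 8.4, "y": -9.94, "z": -2.2, "az": -8.9, "hand": 85},
    {"x": 8.4, "y": -9.94, "z": -2.2, "az": -8.9, "hand": 85},
    {"x": 8.4, "y": -9.94, "z": -2.2, "az": -8.9, "hand": 85},
    {"x": 8.4, "y": -9.94, "z": -2.2, "az": -8.9, "hand": 85},
    {"x": 8.4, "y": -9.94, "z": -2.2, "az": -8.9, "hand": 85},
    {"x": 8.4, "y": -9.94, "z": -2.2, "az": -8.9, "hand": 85},
  ],
)

```text
invalid input
```

```bash
python3 -c "
from h import *
go(439,-13,340,1.2)"
```

```text
tcp [ 164.1 -602.6  230.6] [-3.1403  0.      0.2658] shift [ 8.403 -9.937 -2.175] az -8.92
```

Call:
drive_tool(
  plan=[
    {"x": 0, "y": 0, "z": -1, "ax": 0, "ay": 0, "az": 0, "hand": 85},
    {"x": 0, "y": 0, "z": -2.2, "ax": 0, "ay": 0, "az": -1.4, "hand": 85},
  ],
  grip_force=40,
)

```text
clock: 0.3
eef_pos: [163.9, -601.9, 330.6]
tcp_rot: [-3.137, -0.001, 0.413]
contact_force: [0.7, -0.7, -0.2]
opening: 0.996
grasp_force: 0.0
```

```bash
python3 -c "
from h import *
go(439,-13,340,1.2)"
```

```text
tcp [ 163.9 -601.9  330.6] [-3.137e+00 -7.000e-04  4.131e-01] shift [ 9.768 -8.578 -0.143] az -7.51
```

Call:
drive_tool(
  plan=[
    {"x": 9.77, "y": -8.6, "z": -0.2, "ax": 0, "ay": 0, "az": -7.5, "hand": 85},
    {"x": 9.77, "y": -8.6, "z": -0.2, "ax": 0, "ay": 0, "az": -7.5, "hand": 85},
    {"x": 9.77, "y": -8.6, "z": -0.2, "ax": 0, "ay": 0, "az": -7.5, "hand": 85},
    {"x": 9.77, "y": -8.6, "z": -0.2, "ax": 0, "ay": 0, "az": -7.5, "hand": 85},
    {"x": 9.77, "y": -8.6, "z": -0.2, "ax": 0, "ay": 0, "az": -7.5, "hand": 85},
    {"x": 9.77, "y": -8.6, "z": -0.2, "ax": 0, "ay": 0, "az": -7.5, "hand": 85},
    {"x": 9.77, "y": -8.6, "z": -0.2, "ax": 0, "ay": 0, "az": -7.5, "hand": 85},
    {"x": 9.77, "y": -8.6, "z": -0.2, "ax": 0, "ay": 0, "az": -7.5, "hand": 85},
  ],
)

```text
clock: 1.1
eef_pos: [333.5, -238.7, 337.4]
tcp_rot: [3.141, -0.0, 1.197]
contact_force: [0.5, -0.7, 0.1]
opening: 0.995
grasp_force: 0.0
```

```bash
python3 -c "
from h import *
go(439,-13,340,1.2)"
```

```text
tcp [ 333.5 -238.7  337.4] [ 3.1414e+00 -1.0000e-04  1.1973e+00] shift [ 4.973  0.319 -0.052] az -0.03
```

Call:
drive_tool(
  plan=[
    {"x": 4.97, "y": 0.3, "z": -0.05, "ax": 0, "ay": 0, "az": 0, "hand": 85},
    {"x": 4.97, "y": 0.3, "z": -0.05, "ax": 0, "ay": 0, "az": 0, "hand": 85},
    {"x": 4.97, "y": 0.3, "z": -0.05, "ax": 0, "ay": 0, "az": 0, "hand": 85},
    {"x": 4.97, "y": 0.3, "z": -0.05, "ax": 0, "ay": 0, "az": 0, "hand": 85},
    {"x": 4.97, "y": 0.3, "z": -0.05, "ax": 0, "ay": 0, "az": 0, "hand": 85},
    {"x": 4.97, "y": 0.3, "z": -0.05, "ax": 0, "ay": 0, "az": 0, "hand": 85},
  ],
)

```text
clock: 1.7
eef_pos: [439.4, -9.8, 339.8]
tcp_rot: [-3.141, -0.002, 1.203]
contact_force: [-0.4, -1.1, 0.5]
opening: 0.998
grasp_force: 0.0
```

```bash
python3 - <<'E'
from h import *
c,im=shot("wrist","ring.png")
go(555,302,330,1.2)
g=im.astype(int); blue=(g[:,:,0]>g[:,:,2]+30)
dark=(im.max(2)<45).astype(np.uint8)
p=proj(c,np.array([439,-13,28.])); print(p)
cs,_=cv2.findContours(dark,cv2.RETR_EXTERNAL,cv2.CHAIN_APPROX_NONE)
for k in cs:
    if cv2.contourArea(k)>300:
        e=cv2.fitEllipse(k); print(e,cv2.contourArea(k),cast(c,e[0],28),cast(c,e[0],16))
cv2.imwrite("pics/ring.png",im)
E
```

```text
tcp [438.3 -12.2 339.6] [-3.1408 -0.      1.203 ] shift [ 6.702 -0.081  0.192] az 0.03
[258.89012483 156.23225853]
((258.6188659667969, 325.74273681640625), (143.7957763671875, 506.1614990234375), 89.8281478881836) 39446.0 [ 314.72933525 -335.17434287   28.        ] [ 310.74870934 -345.54505989   16.        ]
((410.4495849609375, 223.36866760253906), (29.998289108276367, 45.89588165283203), 118.58848571777344) 606.0 [ 649.09070378 -223.4101099    28.        ] [ 653.93397309 -230.83133582   16.        ]
((259.1177062988281, 150.75588989257812), (39.80462646484375, 40.601348876953125), 167.7324981689453) 1267.5 [442.62488919  -4.61023284  28.        ] [442.0194647   -6.25726542  16.        ]
```

View pics/ring.png

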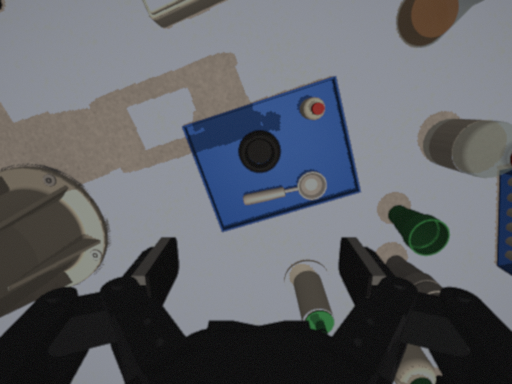

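The wrist view shows the ring at (259,151), with the arm still settling. I'll repeat the shot standing still and check it against a top-view fit.

```bash
python3 - <<'E'
from h import *
for n in ("wrist","top"):
    c,im=shot(n,"ring_%s.png"%n) if n=="wrist" else (imaging.camera_info("top"),cv2.imread("top_raw.png"))
    if n=="wrist": print(monitor.sense()["eef_pos"])
    q=proj(c,np.array([439,-13,28.])); hsv=cv2.cvtColor(im,cv2.COLOR_BGR2HSV)
    dark=((im.max(2)<55)).astype(np.uint8)
    for k in cv2.findContours(dark,cv2.RETR_EXTERNAL,cv2.CHAIN_APPROX_NONE)[0]:
        e=cv2.fitEllipse(k) if len(k)>20 else None
        if e and np.hypot(*(np.array(e[0])-q))<25: print(n,np.round(e[0],1),np.round(e[1],1),cast(c,e[0],28).round(1))
    b=((hsv[:,:,0]>105)&(hsv[:,:,0]<125)&(hsv[:,:,1]>150)).astype(np.uint8)
    for k in cv2.findContours(b,cv2.RETR_EXTERNAL,cv2.CHAIN_APPROX_NONE)[0]:
        if cv2.contourArea(k)>3000: bx=cv2.boxPoints(cv2.minAreaRect(k)); print(n,"tray",[cast(c,p,22)[:2].round(1).tolist() for p in bx])
E
```

```text
[437.68486389 -13.71113087 339.51216137]
wrist [259.3 148.8] [40.2 41.4] [442.5  -4.5  28. ]
wrist tray [[339.5, 77.9], [593.2, 60.3], [600.7, -134.1], [315.3, -125.5]]
top [269.2 230.4] [18.6 18.9] [439.2  -9.4  28. ]
top tray [[335.7, 75.6], [594.6, 59.1], [581.2, -141.5], [323.3, -121.7]]
```

Call:
drive_tool(
  plan=[
    {"x": 6.72, "y": -0.05, "z": 0.2, "ax": 0, "ay": 0, "az": 0, "hand": 85},
    {"x": 6.72, "y": -0.05, "z": 0.2, "ax": 0, "ay": 0, "az": 0, "hand": 85},
    {"x": 6.72, "y": -0.05, "z": 0.2, "ax": 0, "ay": 0, "az": 0, "hand": 85},
    {"x": 6.72, "y": -0.05, "z": 0.2, "ax": 0, "ay": 0, "az": 0, "hand": 85},
    {"x": 6.72, "y": -0.05, "z": 0.2, "ax": 0, "ay": 0, "az": 0, "hand": 85},
    {"x": 6.72, "y": -0.05, "z": 0.2, "ax": 0, "ay": 0, "az": 0, "hand": 85},
    {"x": 6.72, "y": -0.05, "z": 0.2, "ax": 0, "ay": 0, "az": 0, "hand": 85},
    {"x": 6.72, "y": -0.05, "z": 0.2, "ax": 0, "ay": 0, "az": 0, "hand": 85},
  ],
)

```text
clock: 2.6
eef_pos: [559.3, 300.7, 328.7]
tcp_rot: [-3.141, 0.0, 1.198]
contact_force: [-0.3, -0.2, 0.0]
opening: 0.992
grasp_force: 0.0
```

```bash
python3 - <<'E'
from h import *
c,im=shot("wrist","ub.png")
c,im=shot("wrist","ub.png")
go(555,302,330,1.2)
q=proj(c,np.array([555,302,176.])); print(q)
t=np.linspace(0,6.28,60); 
o=im.copy()
for a in t: o[tuple(np.clip(np.round(proj(c,np.array([555+31*np.cos(a),302+31*np.sin(a),176.]))).astype(int)[::-1],0,383))]=(0,0,255)
x0=max(int(q[0])-100,0);y0=max(int(q[1])-75,0)
cv2.imwrite("pics/ub.png",cv2.resize(o[y0:y0+150,x0:x0+200],None,fx=4,fy=4,interpolation=cv2.INTER_NEAREST)); print(x0,y0)
E
```

```text
tcp [558.2 297.6 329.2] [-3.1409e+00  1.8000e-03  1.1971e+00] shift [ 0.058 -0.091 -0.017] az -0.03
[254.34770751 175.1809062 ]
154 100
```

View pics/ub.png

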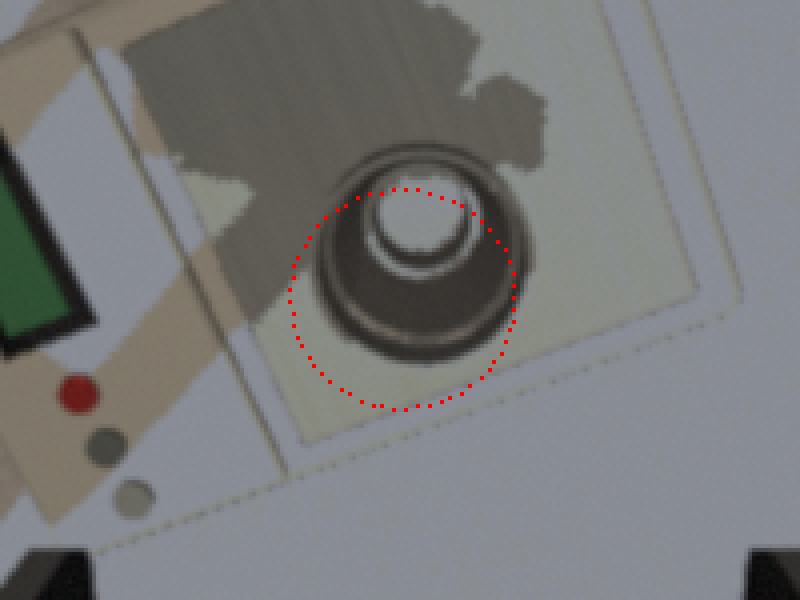

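The rim's outer edge is centred at crop (423,252), or image (259.8,163), about 10 mm off the estimate. I'll compute the offset, go lower and look again.

```bash
python3 - <<'E'
from h import *
c=imaging.camera_info("wrist"); print(cast(c,(259.75,163),176))
ct=imaging.camera_info("top"); im=cv2.imread("top_raw.png")
cv2.imwrite("pics/t2.png",np.hstack([cv2.resize(im[y-25:y+25,x-25:x+25],(400,400),interpolation=cv2.INTER_CUBIC) for x,y in ((181,194),(355,184))]))
X=cast(c,(259.75,163),176); go(X[0],X[1],250)
E
```

```text
[565.12386445 311.32889461 176.        ]
tcp [558.2 297.6 329.2] [-3.1409e+00  1.8000e-03  1.1971e+00] shift [0.309 0.03  1.582]  None
```

View pics/t2.png

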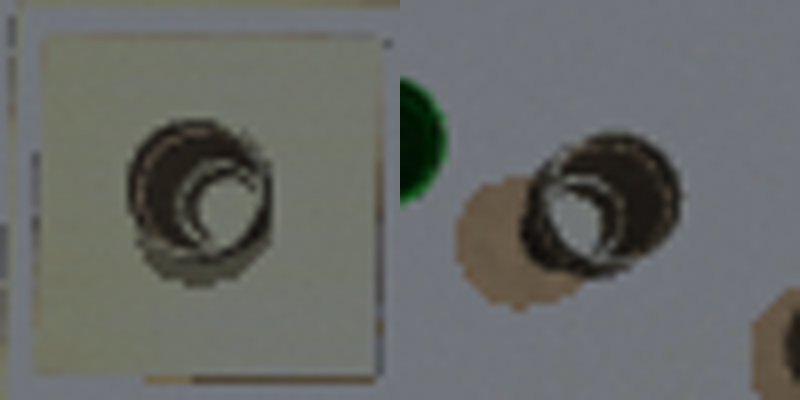

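Call:
drive_tool(
  plan=[
    {"x": 0.18, "y": 0, "z": 1.1, "ax": 0, "ay": 0, "az": 0, "hand": 85},
    {"x": 0.18, "y": 0, "z": 1.1, "ax": 0, "ay": 0, "az": 0, "hand": 85},
    {"x": 0.18, "y": 0, "z": 1.1, "ax": 0, "ay": 0, "az": 0, "hand": 85},
    {"x": 0.18, "y": 0, "z": 1.1, "ax": 0, "ay": 0, "az": 0, "hand": 85},
  ],
)

```text
clock: 3.1
eef_pos: [561.8, 306.6, 276.7]
tcp_rot: [3.141, -0.001, 1.197]
contact_force: [0.6, 0.5, 0.5]
opening: 0.992
grasp_force: 0.0
```

```bash
python3 - <<'E'
from h import *
c,im=shot("wrist","ub2.png")
go(561,304,250)
q=proj(c,np.array([561,304,176.])); print(q)
o=im.copy()
for a in np.linspace(0,6.28,60):
    p=np.round(proj(c,np.array([561+31*np.cos(a),304+31*np.sin(a),176.]))).astype(int); o[p[1],p[0]]=(0,0,255)
x0=int(q[0])-100;y0=max(int(q[1])-75,0)
cv2.imwrite("pics/ub2.png",cv2.resize(o[y0:y0+150,x0:x0+200],None,fx=4,fy=4,interpolation=cv2.INTER_NEAREST)); print(x0,y0)
E
```

```text
tcp [562.  306.9 277.1] [ 3.1400e+00 -1.7000e-03  1.1969e+00] shift [-0.063  0.002  0.542]  None
[258.42141652 193.20575369]
158 118
```

View pics/ub2.png

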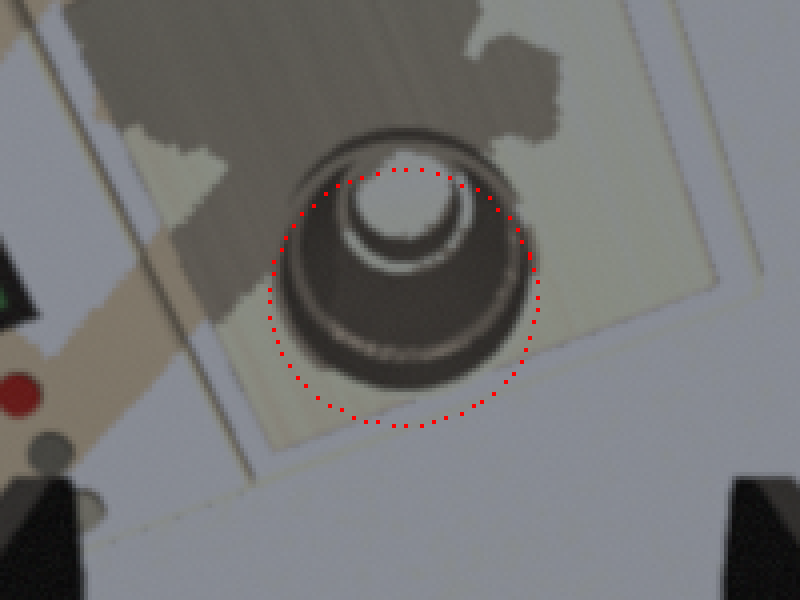

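In this view the rim's outer edge is centred at crop (407,258), or image (259.8,182.5). That still disagrees with the top view along tool x. The scene camera can arbitrate.

```bash
python3 - <<'E'
from h import *
c=imaging.camera_info("wrist"); print(cast(c,(259.75,182.5),176))
cs=imaging.camera_info("scene"); im=cv2.imread("scene_raw.png")
a=im[140:190,305:355]; b=im[225:285,130:180]; d=im[170:240,130:180]
cv2.imwrite("pics/s2.png",np.hstack([cv2.copyMakeBorder(cv2.resize(k,None,fx=5.2,fy=8,interpolation=cv2.INTER_CUBIC) if 0 else cv2.resize(k,None,fx=5,fy=5,interpolation=cv2.INTER_CUBIC),0,350-k.shape[0]*5,0,10,cv2.BORDER_CONSTANT) for k in (a,b,d)]))
for X in ([560.5,302,176],[564.6,313,176],[607,-316,128],[434,-272,211]): print(X,proj(cs,np.array(X)))
E
```

```text
[566.1763118  313.48438758 176.        ]
[560.5, 302, 176] [326.95319288 152.09886823]
[564.6, 313, 176] [330.36890917 151.75790564]
[607, -316, 128] [151.82818592 239.8947882 ]
[434, -272, 211] [144.08011964 177.19377309]
```

View pics/s2.png

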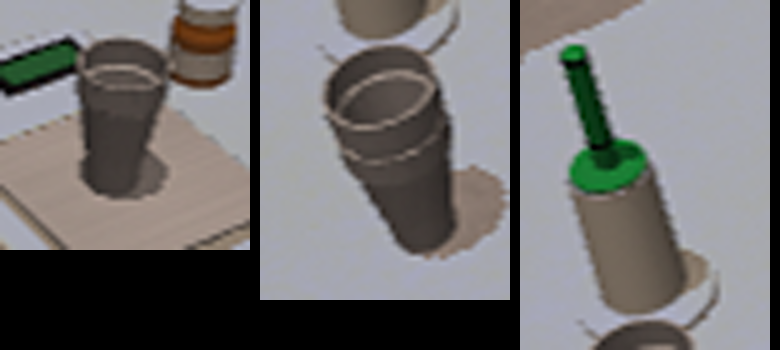

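Call:
drive_tool(
  plan=[
    {"x": 0.06, "y": 0, "z": 0.9, "ax": 0, "ay": 0, "az": 0, "hand": 85},
    {"x": 0.06, "y": 0, "z": 1.74, "ax": 0, "ay": 0, "az": 0, "hand": 85},
    {"x": 0.06, "y": 0, "z": 1.74, "ax": 0, "ay": 0, "az": 0, "hand": 85},
    {"x": 0.06, "y": 0, "z": 1.74, "ax": 0, "ay": 0, "az": 0, "hand": 85},
  ],
)

```text
clock: 3.55
eef_pos: [562.8, 310.3, 189.5]
tcp_rot: [3.141, -0.0, 1.198]
contact_force: [0.6, -0.2, 0.9]
opening: 0.995
grasp_force: 0.0
```

```bash
python3 - <<'E'
from h import *
c,im=shot("wrist","ub3.png")
go(564,310,146)
o=im.copy()
for cx,cy in ((564,310),):
  for a in np.linspace(0,6.28,90):
    p=np.round(proj(c,np.array([cx+31*np.cos(a),cy+31*np.sin(a),176.]))).astype(int)
    if 0<=p[0]<512 and 0<=p[1]<384:o[p[1],p[0]]=(0,0,255)
cv2.imwrite("pics/ub3.png",cv2.resize(o[130:280,158:358],None,fx=4,fy=4,interpolation=cv2.INTER_NEAREST))
E
```

```text
tcp [563.6 310.8 190.7] [ 3.1396e+00 -2.3000e-03  1.1976e+00] shift [-0.014  0.011  0.894]  None
```

View pics/ub3.png

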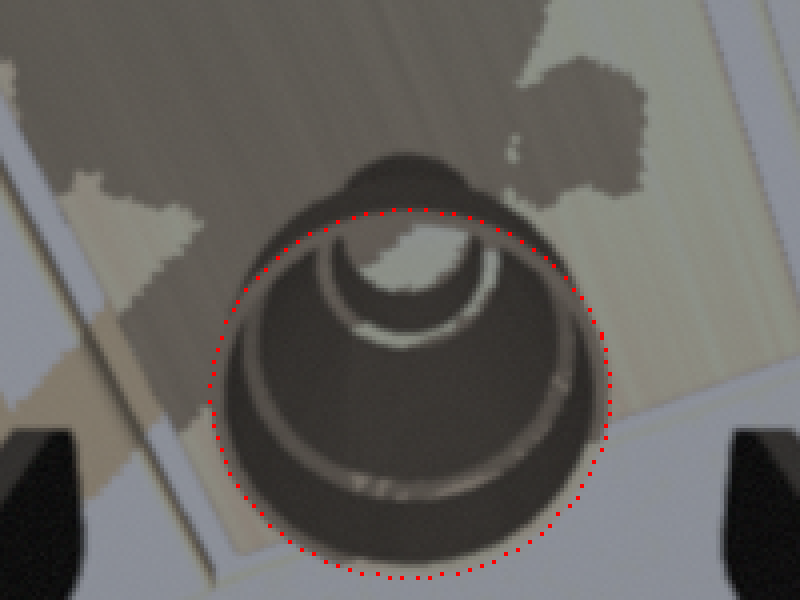

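The rim's outer edge now matches the projected circle at (564,310) to about 1 mm, so I can grip.

Call:
drive_tool(
  plan=[
    {"x": 0, "y": 0, "z": 0.5, "ax": 0, "ay": 0, "az": 0, "hand": 85},
    {"x": 0, "y": 0, "z": 0.89, "ax": 0, "ay": 0, "az": 0, "hand": 85},
    {"x": 0, "y": 0, "z": 0.89, "ax": 0, "ay": 0, "az": 0, "hand": 85},
    {"x": 0, "y": 0, "z": 0.89, "ax": 0, "ay": 0, "az": 0, "hand": 50},
    {"x": 0, "y": 0, "z": 0.89, "ax": 0, "ay": 0, "az": 0, "hand": 50},
    {"x": 0, "y": 0, "z": 0.89, "ax": 0, "ay": 0, "az": 0, "hand": 50},
    {"x": 0, "y": 0, "z": 0.89, "ax": 0, "ay": 0, "az": 0, "hand": 50},
  ],
  grip_force=35,
)

```text
clock: 4.3
eef_pos: [563.8, 311.2, 146.4]
tcp_rot: [3.139, -0.003, 1.198]
contact_force: [-0.6, -0.3, 5.0]
opening: 0.739
grasp_force: 37.7
```

Call:
drive_tool(
  plan=[
    {"x": 0, "y": 0, "z": -0.6, "ax": 0, "ay": 0, "az": 0, "hand": 50},
    {"x": 0, "y": 0, "z": -1.5, "ax": 0, "ay": 0, "az": 0, "hand": 50},
    {"x": -0.8, "y": 0.04, "z": -2, "ax": 0, "ay": 0, "az": 0, "hand": 50},
    {"x": -1.7, "y": 0.04, "z": -2, "ax": 0, "ay": 0, "az": 0, "hand": 50},
    {"x": -2.6, "y": 0.04, "z": -2, "ax": 0, "ay": 0, "az": 0, "hand": 50},
    {"x": -3.5, "y": 0.04, "z": -2, "ax": 0, "ay": 0, "az": 0, "hand": 50},
    {"x": -4.4, "y": 0.04, "z": -2, "ax": 0, "ay": 0, "az": 0, "hand": 50},
    {"x": -5.3, "y": 0.04, "z": -2, "ax": 0, "ay": 0, "az": 0, "hand": 50},
  ],
)

```text
clock: 5.1
eef_pos: [467.5, 61.5, 245.3]
tcp_rot: [3.139, -0.001, 1.198]
contact_force: [0.5, 0.9, -1.1]
opening: 0.735
grasp_force: 39.3
```

Call:
drive_tool(
  plan=[
    {"x": -0.8, "y": 0, "z": 0, "ax": 0, "ay": 0, "az": 0, "hand": 50},
    {"x": -1.4, "y": 0, "z": 0, "ax": 0, "ay": 0, "az": 0, "hand": 50},
    {"x": -1.54, "y": 0, "z": 0.5, "ax": 0, "ay": 0, "az": 0, "hand": 50},
    {"x": -1.54, "y": 0, "z": 1, "ax": 0, "ay": 0, "az": 0, "hand": 50},
    {"x": -1.54, "y": 0, "z": 1, "ax": 0, "ay": 0, "az": 0, "hand": 50},
    {"x": -1.54, "y": 0, "z": 1, "ax": 0, "ay": 0, "az": 0, "hand": 50},
  ],
)

```text
clock: 5.7
eef_pos: [440.1, -8.9, 194.7]
tcp_rot: [3.141, -0.0, 1.198]
contact_force: [0.5, 0.2, -1.0]
opening: 0.734
grasp_force: 39.4
```

```bash
python3 - <<'E'
from h import *
c,im=shot("wrist","r3.png")
go(441,-8,120)
o=im.copy()
for cx,cy,z,r_ in ((441,-8,28,37),(441,-8,28,24.5)):
  for a in np.linspace(0,6.28,70):
    p=np.round(proj(c,np.array([cx+r_*np.cos(a),cy+r_*np.sin(a),z]))).astype(int)
    if 0<=p[0]<512 and 0<=p[1]<384:o[p[1],p[0]]=(0,0,255)
cv2.imwrite("pics/r3.png",cv2.resize(np.clip(o[100:300,158:358].astype(int)*2,0,255).astype(np.uint8),None,fx=3,fy=3,interpolation=cv2.INTER_NEAREST))
E
```

```text
tcp [440.6  -8.8 195.1] [ 3.1397e+00 -7.0000e-04  1.1981e+00] shift [ 0.016 -0.     1.501]  None
```

View pics/r3.png

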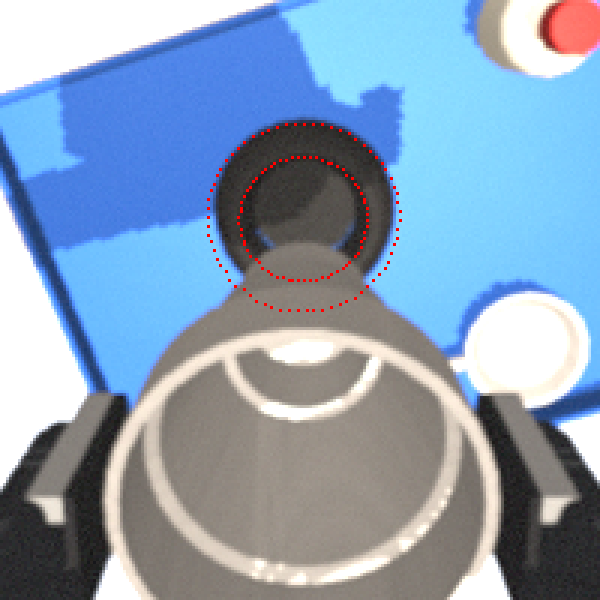

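The ring's outer edge sits at crop x 215–394 with its top at 118. It is centred sideways but looks smaller than drawn at the ring-top height, so I'll check the projection at base height.

```bash
python3 - <<'E'
from h import *
c=imaging.camera_info("wrist")
f=lambda p:((p-np.array([158,100]))*3).round(0)
for cy in (-8,-5):
  for z in (4,28):
    k=[f(proj(c,np.array([441+(cy+8)*.39+37*np.cos(a),cy+37*np.sin(a),z]))) for a in np.linspace(0,6.28,73)]; k=np.array(k); print(cy,z,k.min(0),k.max(0))
im=cv2.imread("r3.png"); g=np.clip(im.astype(int)*2,0,255)
for u in (230,259,285): # cols
    print(u,[tuple(g[v,u]) and int(g[v,u].max()) for v in range(134,182)])
v=168; print([int(g[v,u].max()) for u in range(222,298)])
E
```

```text
-8 4 [211. 116.] [390. 292.]
-8 28 [204. 123.] [396. 311.]
-5 4 [211. 108.] [390. 285.]
-5 28 [204. 115.] [397. 303.]
230 [232, 230, 234, 232, 232, 230, 228, 230, 232, 232, 232, 230, 230, 230, 230, 230, 230, 226, 230, 230, 232, 228, 226, 226, 214, 194, 164, 138, 120, 104, 92, 80, 74, 68, 70, 68, 80, 96, 106, 130, 146, 172, 198, 246, 255, 255, 255, 255]
259 [232, 230, 228, 230, 214, 158, 80, 46, 50, 52, 56, 50, 52, 56, 56, 60, 60, 54, 48, 50, 60, 54, 58, 58, 56, 54, 58, 60, 56, 56, 64, 58, 50, 60, 58, 66, 80, 78, 82, 86, 86, 82, 84, 82, 82, 92, 100, 126]
285 [228, 228, 228, 226, 230, 230, 230, 228, 230, 228, 228, 228, 230, 226, 228, 230, 228, 226, 206, 168, 136, 106, 92, 68, 50, 44, 52, 62, 60, 64, 66, 70, 64, 68, 76, 72, 74, 66, 76, 68, 68, 68, 68, 64, 66, 66, 60, 68]
[230, 228, 228, 228, 228, 228, 208, 138, 70, 48, 50, 52, 58, 60, 58, 60, 54, 44, 42, 40, 50, 60, 60, 60, 56, 58, 60, 60, 56, 54, 58, 60, 62, 62, 58, 52, 56, 58, 68, 82, 84, 90, 82, 84, 84, 82, 84, 86, 82, 88, 88, 82, 88, 76, 62, 52, 48, 48, 58, 86, 88, 84, 78, 76, 62, 68, 106, 232, 255, 255, 255, 255, 255, 255, 255, 255]
```

Call:
drive_tool(
  plan=[
    {"x": 0, "y": 0, "z": 0.7, "ax": 0, "ay": 0, "az": 0, "hand": 50},
    {"x": 0, "y": 0, "z": 1.4, "ax": 0, "ay": 0, "az": 0, "hand": 50},
    {"x": 0, "y": 0, "z": 1.9, "ax": 0, "ay": 0, "az": 0, "hand": 50},
    {"x": 0, "y": 0, "z": 2.2, "ax": 0, "ay": 0, "az": 0, "hand": 50},
    {"x": 0, "y": 0, "z": 2.3, "ax": 0, "ay": 0, "az": 0, "hand": 50},
    {"x": 0, "y": 0, "z": 2.38, "ax": 0, "ay": 0, "az": 0, "hand": 50},
    {"x": 0, "y": 0, "z": 2.4, "ax": 0, "ay": 0, "az": 0, "hand": 50},
  ],
)

```text
clock: 6.45
eef_pos: [440.7, -8.8, 74.4]
tcp_rot: [3.14, -0.001, 1.198]
contact_force: [-2.2, 0.2, 10.3]
opening: 0.741
grasp_force: 40.3
```

Call:
drive_tool(
  plan=[
    {"x": 0, "y": 0, "z": -0.02, "ax": 0, "ay": 0, "az": 0, "hand": 70},
    {"x": 0, "y": 0, "z": -0.02, "ax": 0, "ay": 0, "az": 0, "hand": 85},
    {"x": 0, "y": 0, "z": -0.02, "ax": 0, "ay": 0, "az": 0, "hand": 85},
    {"x": 0, "y": 0, "z": -0.02, "ax": 0, "ay": 0, "az": 0, "hand": 85},
    {"x": 0, "y": 0, "z": -0.8, "ax": 0, "ay": 0, "az": 0, "hand": 85},
    {"x": 0, "y": 0, "z": -1.7, "ax": 0, "ay": 0, "az": 0, "hand": 85},
    {"x": 0, "y": 0, "z": -2.6, "ax": 0, "ay": 0, "az": 0, "hand": 85},
    {"x": 0, "y": 0, "z": -3.5, "ax": 0, "ay": 0, "az": 0, "hand": 85},
  ],
)

```text
clock: 7.25
eef_pos: [439.1, -8.9, 250.3]
tcp_rot: [-3.142, -0.0, 1.198]
contact_force: [1.0, -0.5, -1.0]
opening: 0.998
grasp_force: 0.0
```

Call:
drive_tool(
  plan=[
    {"x": 0, "y": 0, "z": -0.8, "ax": 0, "ay": 0, "az": 0, "hand": 85},
    {"x": -0.5, "y": 0, "z": -1.2, "ax": 0, "ay": 0, "az": 0, "hand": 85},
    {"x": -0.5, "y": 0, "z": -1.2, "ax": 0, "ay": 0, "az": 0, "hand": 85},
  ],
)

```text
clock: 7.55
eef_pos: [431.3, -33.5, 311.6]
tcp_rot: [3.136, -0.001, 1.197]
contact_force: [-0.6, -0.4, -0.1]
opening: 0.995
grasp_force: 0.0
```

```bash
python3 - <<'E'
from h import *
c,im=shot("wrist","r4.png")
go(434,-274,310)
g=np.clip(im.astype(int)*2,0,255).astype(np.uint8)
q=proj(c,np.array([440.7,-8.8,104])); print(q)
for cx,cy,z,r_ in ((440.7,-8.8,104,31),):
  for a in np.linspace(0,6.28,70):
    p=np.round(proj(c,np.array([cx+r_*np.cos(a),cy+r_*np.sin(a),z]))).astype(int)
    if 0<=p[0]<512 and 0<=p[1]<384:g[p[1],p[0]]=(0,0,255)
x0=int(q[0])-80;y0=max(0,int(q[1])-60); print(x0,y0)
# stack (608,-318) may be in view later
cv2.imwrite("pics/r4.png",cv2.resize(g[y0:y0+120,x0:x0+160],None,fx=4,fy=4,interpolation=cv2.INTER_NEAREST))
# brush seen in wrist: green saturated
hsv=cv2.cvtColor(im,cv2.COLOR_BGR2HSV); m=((hsv[:,:,0]>45)&(hsv[:,:,0]<80)&(hsv[:,:,1]>120)&(hsv[:,:,2]>30)).astype(np.uint8)
for k in cv2.findContours(m,cv2.RETR_EXTERNAL,cv2.CHAIN_APPROX_NONE)[0]:
    if cv2.contourArea(k)>40: print(cv2.boundingRect(k))
print(proj(c,np.array([434,-274,211.])))
E
```

```text
tcp [430.8 -32.7 309.7] [ 3.1387e+00 -8.0000e-04  1.1963e+00] shift [-4.467  1.825 -0.005]  None
[257.24148342 146.50926933]
177 86
(308, 310, 31, 26)
(397, 197, 67, 50)
[335.6788661  374.59860361]
```

```bash
cat >> h.py <<'E'
def rimfit(c,mask,X,rad=31):
    """mask silhouette nearest X; returns left,right,bottom extents seen vs predicted for rim at X"""
    q=proj(c,X); n,l,st,ce=cv2.connectedComponentsWithStats(mask)
    i=1+np.argmin([np.hypot(*(ce[j]-q)) if st[j,4]>200 else 1e9 for j in range(1,n)])
    k=np.array([proj(c,np.array(X)+[rad*np.cos(a),rad*np.sin(a),0]) for a in np.linspace(0,6.3,200)])
    x,y,w,h,_=st[i]; print("seen L/R/T/B",x-.5,x+w-.5,y-.5,y+h-.5,"pred",k[:,0].min().round(1),k[:,0].max().round(1),k[:,1].min().round(1),k[:,1].max().round(1))
E
python3 - <<'E'
from h import *
c=imaging.camera_info("wrist"); im=cv2.imread("r4.png").astype(int)
m=(im[:,:,2]>28)&(im[:,:,0]-im[:,:,2]<22)
q=proj(c,np.array([440.7,-8.8,104])); m2=np.zeros(m.shape,np.uint8); y,x=int(q[1]),int(q[0]); m2[y-50:y+50,x-45:x+45]=m[y-50:y+50,x-45:x+45]
rimfit(c,m2,[440.7,-8.8,104.])
for v in (147,): print([tuple(im[v,u]) and (int(im[v,u,0]),int(im[v,u,2])) for u in range(222,294,1)])
print([(int(im[v,257,0]),int(im[v,257,2])) for v in range(100,190)])
E
```

```text
seen L/R/T/B 233.5 281.5 120.5 170.5 pred 233.8 282.7 121.9 171.1
[(91, 29), (97, 33), (107, 37), (117, 41), (125, 45), (115, 42), (110, 39), (119, 42), (133, 48), (139, 51), (137, 56), (122, 76), (91, 88), (66, 74), (58, 65), (65, 74), (58, 67), (48, 56), (44, 50), (47, 52), (47, 54), (46, 51), (50, 56), (76, 78), (113, 110), (129, 126), (112, 110), (76, 78), (59, 63), (79, 80), (107, 106), (132, 128), (139, 136), (137, 134), (141, 137), (147, 142), (146, 141), (139, 135), (128, 125), (105, 108), (93, 97), (80, 84), (58, 62), (56, 61), (80, 83), (100, 102), (93, 96), (64, 70), (49, 56), (47, 54), (46, 53), (45, 53), (47, 52), (47, 54), (53, 61), (66, 76), (68, 77), (61, 69), (69, 74), (101, 85), (129, 70), (143, 57), (146, 56), (145, 56), (144, 55), (144, 54), (145, 56), (144, 54), (145, 54), (144, 54), (145, 55), (143, 54)]
[(144, 55), (144, 54), (144, 54), (145, 56), (145, 56), (145, 55), (144, 54), (145, 56), (144, 54), (145, 56), (145, 56), (143, 55), (128, 48), (97, 34), (70, 26), (36, 18), (17, 18), (19, 21), (20, 23), (21, 19), (21, 24), (34, 38), (63, 69), (86, 93), (82, 89), (57, 64), (41, 47), (55, 61), (77, 84), (91, 98), (92, 99), (92, 100), (91, 99), (90, 98), (89, 98), (92, 100), (116, 116), (147, 138), (154, 144), (152, 143), (153, 144), (152, 144), (150, 144), (150, 144), (149, 144), (149, 143), (150, 145), (147, 142), (128, 124), (80, 82), (50, 57), (74, 76), (110, 109), (117, 117), (83, 88), (56, 63), (51, 60), (53, 60), (54, 62), (53, 60), (52, 58), (52, 59), (52, 60), (58, 65), (66, 75), (73, 85), (69, 79), (50, 58), (54, 59), (97, 93), (141, 129), (148, 114), (143, 71), (142, 50), (141, 51), (142, 51), (142, 53), (142, 52), (139, 50), (122, 42), (95, 30), (82, 47), (70, 71), (83, 96), (97, 112), (107, 122), (118, 134), (129, 142), (139, 144), (142, 144)]
```

Call:
drive_tool(
  plan=[
    {"x": -4.47, "y": 1.82, "z": 0, "ax": 0, "ay": 0, "az": 0, "hand": 85},
    {"x": -4.47, "y": 1.82, "z": 0, "ax": 0, "ay": 0, "az": 0, "hand": 85},
    {"x": -4.47, "y": 1.82, "z": 0, "ax": 0, "ay": 0, "az": 0, "hand": 85},
    {"x": -4.47, "y": 1.82, "z": 0, "ax": 0, "ay": 0, "az": 0, "hand": 85},
    {"x": -4.47, "y": 1.82, "z": 0, "ax": 0, "ay": 0, "az": 0, "hand": 85},
    {"x": -4.47, "y": 1.82, "z": 0, "ax": 0, "ay": 0, "az": 0, "hand": 85},
    {"x": -4.47, "y": 1.82, "z": 0, "ax": 0, "ay": 0, "az": 0, "hand": 85},
  ],
)

```text
clock: 8.3
eef_pos: [433.2, -273.4, 306.6]
tcp_rot: [-3.138, -0.001, 1.196]
contact_force: [-0.6, 0.1, -0.2]
opening: 1.004
grasp_force: 0.0
```

```bash
python3 - <<'E'
from h import *
c,im=shot("wrist","b1.png"); c,im=shot("wrist","b1.png")
hsv=cv2.cvtColor(im,cv2.COLOR_BGR2HSV); m=((hsv[:,:,0]>45)&(hsv[:,:,0]<80)&(hsv[:,:,1]>120)&(hsv[:,:,2]>25)).astype(np.uint8)
for k in cv2.findContours(m,cv2.RETR_EXTERNAL,cv2.CHAIN_APPROX_NONE)[0]:
    if cv2.contourArea(k)>40: print(cv2.boundingRect(k))
print("pred top",proj(c,np.array([434,-274,211.])),"disc",proj(c,np.array([434,-274,121.])))
go(434,-274,230)
g=np.clip(im.astype(int)*2,0,255).astype(np.uint8)
cv2.imwrite("pics/b1.png",np.vstack([g[60:310,130:380].repeat(2,0).repeat(2,1)]))
x,y=proj(c,np.array([434,-274,211.])).astype(int)
h=hsv[max(0,y-60):y+60:4,x-40:x+44:4]
for row in m[max(0,y-70):y+60:3,x-50:x+50:2]: print(''.join('.#'[b] for b in row))
print(x-50,max(0,y-70))
E
```

```text
(388, 255, 35, 28)
(261, 194, 15, 15)
(249, 161, 36, 34)
(363, 26, 71, 58)
pred top [259.86266924 193.07251995] disc [259.70145539 171.41582203]
tcp [ 433.5 -272.3  307.3] [-3.1396e+00 -9.0000e-04  1.1981e+00] shift [-0.03   0.026  1.546]  None
..................................................
..................................................
..................................................
..................................................
..................................................
..................................................
..................................................
..................................................
..................................................
..................................................
..................................................
..................................................
..................................................
.........................########.................
.......................############...............
.....................################.............
.....................################..
[... 696 characters left out ...]
.............................
..................................................
..................................................
..................................................
..................................................
..................................................
..................................................
..................................................
..................................................
..................................................
..................................................
..................................................
..................................................
..................................................
209 123
```

```bash
python3 - <<'E'
from h import *
c=imaging.camera_info("wrist")
print(cast(c,(268,201.5),211),cast(c,(266.5,177.5),121))
X=cast(c,(267.8,201.3),211); go(X[0],X[1],240)
E
```

```text
[ 438.21553191 -284.05388399  211.        ] [ 439.27145038 -283.97936195  121.        ]
tcp [ 433.5 -272.3  307.3] [-3.1396e+00 -9.0000e-04  1.1981e+00] shift [-0.182  0.173  1.345]  None
```

Call:
drive_tool(
  plan=[
    {"x": -0.18, "y": 0.18, "z": 0.3, "ax": 0, "ay": 0, "az": 0, "hand": 85},
    {"x": -0.18, "y": 0.18, "z": 1.2, "ax": 0, "ay": 0, "az": 0, "hand": 85},
    {"x": -0.18, "y": 0.18, "z": 2.0, "ax": 0, "ay": 0, "az": 0, "hand": 85},
    {"x": -0.18, "y": 0.18, "z": 2.6, "ax": 0, "ay": 0, "az": 0, "hand": 85},
    {"x": -0.18, "y": 0.18, "z": 2.87, "ax": 0, "ay": 0, "az": 0, "hand": 60},
    {"x": -0.18, "y": 0.18, "z": 2.87, "ax": 0, "ay": 0, "az": 0, "hand": 30},
    {"x": -0.18, "y": 0.18, "z": 2.87, "ax": 0, "ay": 0, "az": 0, "hand": 20},
    {"x": -0.18, "y": 0.18, "z": 2.87, "ax": 0, "ay": 0, "az": 0, "hand": 20},
  ],
)

```text
clock: 9.2
eef_pos: [439.9, -285.7, 166.5]
tcp_rot: [3.139, 0.001, 1.198]
contact_force: [-0.2, 0.3, 0.0]
opening: 0.326
grasp_force: 0.0
```

```bash
python3 - <<'E'
from h import *
s=monitor.sense(); print(s["opening"]*85.4)
c,im=shot("wrist","b2.png")
go(438.7,-284,164)
hsv=cv2.cvtColor(im,cv2.COLOR_BGR2HSV); m=((hsv[:,:,0]>45)&(hsv[:,:,0]<80)&(hsv[:,:,1]>120)&(hsv[:,:,2]>25)).astype(np.uint8)
for k in cv2.findContours(m,cv2.RETR_EXTERNAL,cv2.CHAIN_APPROX_NONE)[0]:
    if cv2.contourArea(k)>40: print(cv2.boundingRect(k))
for z in (211,121): print(proj(c,np.array([438.7,-284,z])))
E
```

```text
27.835109169596315
tcp [ 439.8 -285.7  166.5] [3.1388e+00 5.0000e-04 1.1980e+00] shift [ 0.023 -0.034  0.05 ]  None
(471, 333, 41, 30)
(237, 272, 35, 30)
(225, 181, 62, 90)
(401, 0, 111, 56)
[254.16708926 287.36852912]
[255.67501124 210.47976233]
```

Call:
drive_tool(
  plan=[
    {"x": 0.02, "y": -0.03, "z": 0.04, "ax": 0, "ay": 0, "az": 0, "hand": 20},
    {"x": 0.02, "y": -0.03, "z": 0.04, "ax": 0, "ay": 0, "az": 0, "hand": 5},
    {"x": 0.02, "y": -0.03, "z": 0.04, "ax": 0, "ay": 0, "az": 0, "hand": 5},
    {"x": 0.02, "y": -0.03, "z": 0.04, "ax": 0, "ay": 0, "az": 0, "hand": 5},
    {"x": 0.02, "y": -0.03, "z": 0.04, "ax": 0, "ay": 0, "az": 0, "hand": 5},
  ],
  grip_force=60,
)

```text
clock: 9.75
eef_pos: [438.3, -283.9, 163.7]
tcp_rot: [3.14, 0.0, 1.198]
contact_force: [-0.3, 0.6, 6.8]
opening: 0.17
grasp_force: 58.8
```

Call:
drive_tool(
  plan=[
    {"x": 0, "y": 0, "z": -0.5, "ax": 0, "ay": 0, "az": 0, "hand": 5},
    {"x": 0, "y": 0, "z": -1.3, "ax": 0, "ay": 0, "az": 0, "hand": 5},
    {"x": 0, "y": 0, "z": -2.1, "ax": 0, "ay": 0, "az": 0, "hand": 5},
    {"x": 0, "y": 0, "z": -2.7, "ax": 0, "ay": 0, "az": 0, "hand": 5},
    {"x": 0, "y": 0, "z": -2.75, "ax": 0, "ay": 0, "az": 0, "hand": 5},
    {"x": 0.7, "y": -0.27, "z": -2.75, "ax": 0, "ay": 0, "az": 0, "hand": 5},
    {"x": 1.5, "y": -0.57, "z": -2.75, "ax": 0, "ay": 0, "az": 0, "hand": 5},
    {"x": 2.3, "y": -0.88, "z": -2.75, "ax": 0, "ay": 0, "az": 0, "hand": 5},
  ],
)

```text
clock: 10.55
eef_pos: [437.8, -159.3, 299.2]
tcp_rot: [-3.14, -0.0, 1.196]
contact_force: [0.7, 0.4, -0.7]
opening: 0.175
grasp_force: 58.8
```

Call:
drive_tool(
  plan=[
    {"x": 0.8, "y": -0.3, "z": 0, "ax": 0, "ay": 0, "az": 0, "hand": 5},
    {"x": 1.6, "y": -0.61, "z": 0, "ax": 0, "ay": 0, "az": 0, "hand": 5},
    {"x": 2.3, "y": -0.88, "z": 0, "ax": 0, "ay": 0, "az": 0, "hand": 5},
    {"x": 2.84, "y": -1.08, "z": 0, "ax": 0, "ay": 0, "az": 0, "hand": 5},
    {"x": 2.84, "y": -1.08, "z": 0, "ax": 0, "ay": 0, "az": 0, "hand": 5},
    {"x": 2.84, "y": -1.08, "z": 0, "ax": 0, "ay": 0, "az": 0, "hand": 5},
  ],
)

```text
clock: 11.15
eef_pos: [439.6, -8.3, 299.6]
tcp_rot: [-3.14, 0.001, 1.2]
contact_force: [0.5, -0.0, -1.2]
opening: 0.171
grasp_force: 58.8
```

```bash
python3 - <<'E'
from h import *
c,im=shot("wrist","b3.png")
c,im=shot("wrist","b3.png")
go(440.7,-8.8,166)
s=monitor.sense(); T=s["eef_pos"]
hsv=cv2.cvtColor(im,cv2.COLOR_BGR2HSV); m=((hsv[:,:,0]>45)&(hsv[:,:,0]<80)&(hsv[:,:,1]>120)&(hsv[:,:,2]>25)).astype(np.uint8)
for k in cv2.findContours(m,cv2.RETR_EXTERNAL,cv2.CHAIN_APPROX_NONE)[0]:
    if cv2.contourArea(k)>40: print(cv2.boundingRect(k))
for d in (206,116,): print(proj(c,T+[0,0,d-158.7]))
print("tip",proj(c,T+[0,0,-158.7]),"rim",proj(c,np.array([440.7,-8.8,104])))
cv2.imwrite("pics/b3.png",np.clip(im[60:360,80:430].astype(int)*2,0,255).astype(np.uint8).repeat(2,0).repeat(2,1))
E
```

```text
tcp [439.9  -9.2 299.9] [-3.1408e+00  7.0000e-04  1.1976e+00] shift [0.016 0.014 2.677]  None
(241, 278, 36, 31)
(400, 214, 68, 54)
(227, 184, 65, 94)
[258.57338544 294.8097479 ]
[258.65319303 213.72346563]
tip [258.6905002  175.81855465] rim [259.18057982 168.29234208]
```

View pics/b3.png

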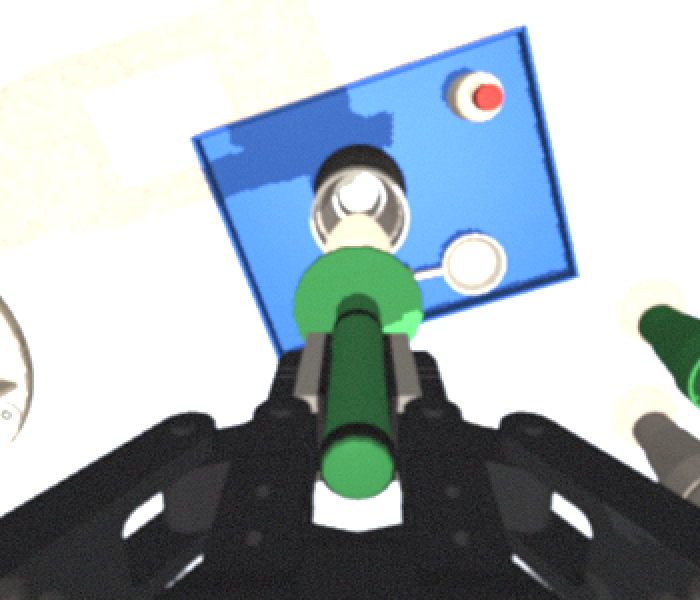

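Call:
drive_tool(
  plan=[
    {"x": 0.016, "y": 0.014, "z": 0.4, "ax": 0, "ay": 0, "az": 0, "hand": 5},
    {"x": 0.016, "y": 0.014, "z": 0.8, "ax": 0, "ay": 0, "az": 0, "hand": 5},
    {"x": 0.016, "y": 0.014, "z": 1.2, "ax": 0, "ay": 0, "az": 0, "hand": 5},
    {"x": 0.016, "y": 0.014, "z": 1.6, "ax": 0, "ay": 0, "az": 0, "hand": 5},
    {"x": 0.016, "y": 0.014, "z": 2.0, "ax": 0, "ay": 0, "az": 0, "hand": 5},
    {"x": 0.016, "y": 0.014, "z": 2.4, "ax": 0, "ay": 0, "az": 0, "hand": 5},
    {"x": 0.016, "y": 0.014, "z": 2.57, "ax": 0, "ay": 0, "az": 0, "hand": 5},
    {"x": 0.016, "y": 0.014, "z": 2.6, "ax": 0, "ay": 0, "az": 0, "hand": 5},
  ],
)

```text
clock: 12.05
eef_pos: [440.4, -8.9, 169.5]
tcp_rot: [-3.14, 0.001, 1.197]
contact_force: [-0.6, 1.0, -1.3]
opening: 0.171
grasp_force: 58.8
```

Call:
drive_tool(
  plan=[
    {"x": 0, "y": 0, "z": -0.02, "ax": 0, "ay": 0, "az": 0, "hand": 5},
    {"x": 0, "y": 0, "z": -0.45, "ax": 0, "ay": 0, "az": 0, "hand": 5},
    {"x": 0, "y": 0, "z": -0.9, "ax": 0, "ay": 0, "az": 0, "hand": 5},
    {"x": 0, "y": 0, "z": -1.35, "ax": 0, "ay": 0, "az": 0, "hand": 5},
    {"x": 0, "y": 0, "z": -1.35, "ax": 0, "ay": 0, "az": 0, "hand": 5},
  ],
)

```text
clock: 12.55
eef_pos: [443.5, -8.3, 241.8]
tcp_rot: [3.135, -0.002, 1.198]
contact_force: [1.3, 1.0, -1.6]
opening: 0.165
grasp_force: 58.9
```

Call:
drive_tool(
  plan=[
    {"x": 0, "y": 0, "z": 0.45, "ax": 0, "ay": 0, "az": 0, "hand": 5},
    {"x": 0, "y": 0, "z": 0.9, "ax": 0, "ay": 0, "az": 0, "hand": 5},
    {"x": 0, "y": 0, "z": 1.3, "ax": 0, "ay": 0, "az": 0, "hand": 5},
    {"x": 0, "y": 0, "z": 1.36, "ax": 0, "ay": 0, "az": 0, "hand": 5},
    {"x": 0, "y": 0, "z": 1.36, "ax": 0, "ay": 0, "az": 0, "hand": 5},
    {"x": 0, "y": 0, "z": 1.36, "ax": 0, "ay": 0, "az": 0, "hand": 5},
  ],
)

```text
clock: 13.15
eef_pos: [441.8, -8.2, 170.8]
tcp_rot: [3.14, -0.0, 1.198]
contact_force: [0.1, -0.2, -0.9]
opening: 0.167
grasp_force: 58.8
```

Call:
drive_tool(
  plan=[
    {"x": 0, "y": 0, "z": -0.02, "ax": 0, "ay": 0, "az": 0, "hand": 5},
    {"x": 0, "y": 0, "z": -0.45, "ax": 0, "ay": 0, "az": 0, "hand": 5},
    {"x": 0, "y": 0, "z": -0.9, "ax": 0, "ay": 0, "az": 0, "hand": 5},
    {"x": 0, "y": 0, "z": -1.35, "ax": 0, "ay": 0, "az": 0, "hand": 5},
    {"x": 0, "y": 0, "z": -1.35, "ax": 0, "ay": 0, "az": 0, "hand": 5},
  ],
)

```text
clock: 13.65
eef_pos: [443.3, -8.2, 240.9]
tcp_rot: [3.136, -0.002, 1.198]
contact_force: [0.3, 0.9, -1.4]
opening: 0.169
grasp_force: 58.9
```

Call:
drive_tool(
  plan=[
    {"x": 0, "y": 0, "z": 0.45, "ax": 0, "ay": 0, "az": 0, "hand": 5},
    {"x": 0, "y": 0, "z": 0.9, "ax": 0, "ay": 0, "az": 0, "hand": 5},
    {"x": 0, "y": 0, "z": 1.3, "ax": 0, "ay": 0, "az": 0, "hand": 5},
    {"x": 0, "y": 0, "z": 1.35, "ax": 0, "ay": 0, "az": 0, "hand": 5},
    {"x": 0, "y": 0, "z": 1.35, "ax": 0, "ay": 0, "az": 0, "hand": 5},
    {"x": 0, "y": 0, "z": 1.35, "ax": 0, "ay": 0, "az": 0, "hand": 5},
  ],
)

```text
clock: 14.25
eef_pos: [441.7, -8.1, 170.7]
tcp_rot: [3.141, -0.0, 1.198]
contact_force: [0.2, -0.1, -1.0]
opening: 0.172
grasp_force: 58.8
```

Call:
drive_tool(
  plan=[
    {"x": 0, "y": 0, "z": -0.02, "ax": 0, "ay": 0, "az": 0, "hand": 5},
    {"x": 0, "y": 0, "z": -0.45, "ax": 0, "ay": 0, "az": 0, "hand": 5},
    {"x": 0, "y": 0, "z": -0.9, "ax": 0, "ay": 0, "az": 0, "hand": 5},
    {"x": 0, "y": 0, "z": -1.35, "ax": 0, "ay": 0, "az": 0, "hand": 5},
    {"x": 0, "y": 0, "z": -1.35, "ax": 0, "ay": 0, "az": 0, "hand": 5},
    {"x": 0, "y": 0, "z": -1.8, "ax": 0, "ay": 0, "az": 0, "hand": 5},
    {"x": 0, "y": 0, "z": -2.6, "ax": 0, "ay": 0, "az": 0, "hand": 5},
    {"x": 0, "y": 0, "z": -2.6, "ax": 0, "ay": 0, "az": 0, "hand": 5},
  ],
)

```text
clock: 15.05
eef_pos: [443.5, -8.2, 304.1]
tcp_rot: [3.135, -0.003, 1.198]
contact_force: [0.3, -0.0, -1.8]
opening: 0.171
grasp_force: 59.0
```

```bash
python3 - <<'E'
from h import *
c,im=shot("wrist","b4.png")
s=monitor.sense(); T=s["eef_pos"]
hsv=cv2.cvtColor(im,cv2.COLOR_BGR2HSV); m=((hsv[:,:,0]>45)&(hsv[:,:,0]<80)&(hsv[:,:,1]>120)&(hsv[:,:,2]>25)).astype(np.uint8)
for k in cv2.findContours(m,cv2.RETR_EXTERNAL,cv2.CHAIN_APPROX_NONE)[0]:
    if cv2.contourArea(k)>40: print(cv2.boundingRect(k))
im=im.astype(int); m=(im[:,:,2]>28)&(im[:,:,0]-im[:,:,2]<22)
q=proj(c,np.array([440.7,-8.8,104])); m2=np.zeros(m.shape,np.uint8); y,x=int(q[1]),int(q[0]); m2[y-50:y+15,x-45:x+45]=m[y-50:y+15,x-45:x+45]
rimfit(c,m2,[440.7,-8.8,104.])
go(438.5,-284,301)
E
```

```text
(241, 278, 36, 31)
(395, 214, 66, 54)
(227, 184, 65, 93)
seen L/R/T/B 231.5 279.5 143.5 183.5 pred 231.0 279.6 145.2 192.9
tcp [442.5  -8.2 301.9] [ 3.1371e+00 -1.6000e-03  1.1978e+00] shift [-5.167  1.936  0.018]  None
```

Call:
drive_tool(
  plan=[
    {"x": -0.8, "y": 0.3, "z": 0, "ax": 0, "ay": 0, "az": 0, "hand": 5},
    {"x": -1.6, "y": 0.6, "z": 0, "ax": 0, "ay": 0, "az": 0, "hand": 5},
    {"x": -2.4, "y": 0.9, "z": 0, "ax": 0, "ay": 0, "az": 0, "hand": 5},
    {"x": -3.2, "y": 1.2, "z": 0, "ax": 0, "ay": 0, "az": 0, "hand": 5},
    {"x": -4.0, "y": 1.5, "z": 0, "ax": 0, "ay": 0, "az": 0, "hand": 5},
    {"x": -4.7, "y": 1.76, "z": 0, "ax": 0, "ay": 0, "az": 0, "hand": 5},
    {"x": -5.17, "y": 1.94, "z": 0, "ax": 0, "ay": 0, "az": 0, "hand": 5},
    {"x": -5.17, "y": 1.94, "z": 0, "ax": 0, "ay": 0, "az": 0, "hand": 5},
  ],
)

```text
clock: 15.9
eef_pos: [436.5, -286.7, 298.2]
tcp_rot: [-3.14, 0.0, 1.195]
contact_force: [0.4, -0.1, -1.8]
opening: 0.173
grasp_force: 58.8
```

```bash
python3 - <<'E'
from h import *
c,im=shot("wrist","b5.png")
go(438.5,-284,164)
E
```

```text
tcp [ 436.5 -285.   298.2] [-3.1393e+00 -5.0000e-04  1.1954e+00] shift [0.033 0.037 2.684]  None
```

Call:
drive_tool(
  plan=[
    {"x": 0.03, "y": 0.03, "z": 0.2, "ax": 0, "ay": 0, "az": 0, "hand": 5},
    {"x": 0.03, "y": 0.03, "z": 0.2, "ax": 0, "ay": 0, "az": 0, "hand": 5},
  ],
)

```text
clock: 16.15
eef_pos: [438.6, -281.7, 287.9]
tcp_rot: [-3.139, -0.001, 1.199]
contact_force: [-0.2, -0.8, -1.6]
opening: 0.163
grasp_force: 58.8
```

```bash
python3 -c "
from h import *
go(438.5,-284,164.5)"
```

```text
tcp [ 438.6 -281.7  287.9] [-3.1387e+00 -1.0000e-03  1.1987e+00] shift [-0.045  0.022  2.467]  None
```

Call:
drive_tool(
  plan=[
    {"x": -0.03, "y": 0.01, "z": 0.3, "ax": 0, "ay": 0, "az": 0, "hand": 5},
    {"x": -0.03, "y": 0.01, "z": 0.8, "ax": 0, "ay": 0, "az": 0, "hand": 5},
    {"x": -0.03, "y": 0.01, "z": 1.3, "ax": 0, "ay": 0, "az": 0, "hand": 5},
    {"x": -0.03, "y": 0.01, "z": 1.8, "ax": 0, "ay": 0, "az": 0, "hand": 5},
    {"x": -0.03, "y": 0.01, "z": 2.2, "ax": 0, "ay": 0, "az": 0, "hand": 5},
    {"x": -0.03, "y": 0.01, "z": 2.4, "ax": 0, "ay": 0, "az": 0, "hand": 5},
    {"x": -0.03, "y": 0.01, "z": 2.45, "ax": 0, "ay": 0, "az": 0, "hand": 5},
    {"x": -0.03, "y": 0.01, "z": 2.45, "ax": 0, "ay": 0, "az": 0, "hand": 5},
  ],
)

```text
clock: 16.95
eef_pos: [439.4, -284.7, 167.7]
tcp_rot: [3.141, 0.0, 1.198]
contact_force: [1.2, 0.1, -0.6]
opening: 0.167
grasp_force: 58.8
```

Call:
drive_tool(
  plan=[
    {"x": 0, "y": 0, "z": 0.03, "ax": 0, "ay": 0, "az": 0, "hand": 5},
    {"x": 0, "y": 0, "z": 0.06, "ax": 0, "ay": 0, "az": 0, "hand": 5},
    {"x": 0, "y": 0, "z": 0.06, "ax": 0, "ay": 0, "az": 0, "hand": 5},
  ],
)

```text
clock: 17.25
eef_pos: [439.3, -285.1, 164.8]
tcp_rot: [3.141, 0.0, 1.198]
contact_force: [-0.3, 0.4, -1.5]
opening: 0.175
grasp_force: 58.8
```

Call:
drive_tool(
  plan=[
    {"x": 0, "y": 0, "z": 0.025, "ax": 0, "ay": 0, "az": 0, "hand": 5},
    {"x": 0, "y": 0, "z": 0.025, "ax": 0, "ay": 0, "az": 0, "hand": 20},
    {"x": 0, "y": 0, "z": 0.025, "ax": 0, "ay": 0, "az": 0, "hand": 30},
    {"x": 0, "y": 0, "z": 0.025, "ax": 0, "ay": 0, "az": 0, "hand": 60},
    {"x": 0, "y": 0, "z": 0.025, "ax": 0, "ay": 0, "az": 0, "hand": 60},
    {"x": 0, "y": 0, "z": 0.025, "ax": 0, "ay": 0, "az": 0, "hand": 85},
    {"x": 0, "y": 0, "z": -0.5, "ax": 0, "ay": 0, "az": 0, "hand": 85},
    {"x": 0, "y": 0, "z": -1.3, "ax": 0, "ay": 0, "az": 0, "hand": 85},
  ],
)

```text
clock: 18.05
eef_pos: [437.7, -284.0, 228.0]
tcp_rot: [-3.137, -0.001, 1.198]
contact_force: [0.8, -0.2, 0.0]
opening: 0.995
grasp_force: 0.0
```

Call:
drive_tool(
  plan=[
    {"x": 0, "y": 0, "z": -0.8, "ax": 0, "ay": 0, "az": 0, "hand": 85},
    {"x": 0, "y": 0, "z": -1.4, "ax": 0, "ay": 0, "az": 0, "hand": 85},
    {"x": 0, "y": 0, "z": -1.4, "ax": 0, "ay": 0, "az": 0, "hand": 85},
  ],
)

```text
clock: 18.35
eef_pos: [441.0, -286.2, 304.0]
tcp_rot: [3.134, 0.002, 1.198]
contact_force: [0.6, 0.4, 0.1]
opening: 0.996
grasp_force: 0.0
```

```bash
python3 - <<'E'
from h import *
c,im=shot("wrist","b6.png");c,im=shot("wrist","b6.png")
hsv=cv2.cvtColor(im,cv2.COLOR_BGR2HSV); m=((hsv[:,:,0]>45)&(hsv[:,:,0]<80)&(hsv[:,:,1]>120)&(hsv[:,:,2]>25)).astype(np.uint8)
for k in cv2.findContours(m,cv2.RETR_EXTERNAL,cv2.CHAIN_APPROX_NONE)[0]:
    if cv2.contourArea(k)>40: b=cv2.boundingRect(k); print(b,cast(c,(b[0]+b[2]/2,b[1]+b[3]/2),121),cast(c,(b[0]+b[2]/2,b[1]+b[3]/2),211))
X=np.array([611,-320,128.]); print("stack pred",proj(c,X))
go(611,-320,330)
E
```

```text
(382, 250, 34, 29) [ 569.80643905 -473.705617    121.        ] [ 540.95933528 -402.35799558  211.        ]
(239, 154, 37, 48) [ 436.78443432 -293.19714337  121.        ] [ 444.97574241 -272.10998227  211.        ]
(356, 15, 71, 60) [ 622.54396036 -209.63258945  121.        ] [ 579.01271438 -211.81299503  211.        ]
stack pred [406.94629836 146.87242104]
tcp [ 439.2 -285.   299.8] [3.1404e+00 3.0000e-04 1.1978e+00] shift [ 0.6    3.455 -0.601]  None
```

Call:
drive_tool(
  plan=[
    {"x": 0.1, "y": 0.6, "z": -0.3, "ax": 0, "ay": 0, "az": 0, "hand": 85},
    {"x": 0.3, "y": 1.5, "z": -0.6, "ax": 0, "ay": 0, "az": 0, "hand": 85},
    {"x": 0.45, "y": 2.4, "z": -0.6, "ax": 0, "ay": 0, "az": 0, "hand": 85},
    {"x": 0.6, "y": 3.2, "z": -0.6, "ax": 0, "ay": 0, "az": 0, "hand": 85},
    {"x": 0.6, "y": 3.46, "z": -0.6, "ax": 0, "ay": 0, "az": 0, "hand": 85},
    {"x": 0.6, "y": 3.46, "z": -0.6, "ax": 0, "ay": 0, "az": 0, "hand": 85},
  ],
)

```text
clock: 19.05
eef_pos: [612.0, -319.9, 326.1]
tcp_rot: [-3.138, -0.0, 1.199]
contact_force: [0.4, -0.4, -0.4]
opening: 0.997
grasp_force: 0.0
```

```bash
python3 - <<'E'
from h import *
c,im=shot("wrist","s1.png");c,im=shot("wrist","s1.png")
X=np.array([611,-320,128.]); q=proj(c,X); print(q)
go(611,-320,240)
g=cv2.cvtColor(im,cv2.COLOR_BGR2GRAY); x,y=q.astype(int)
sub=g[y-50:y+50,x-50:x+50]
print("range",sub.min(),np.median(sub),sub.max())
m=np.zeros(g.shape,np.uint8); m[y-60:y+60,x-60:x+60]=(g<85)[y-60:y+60,x-60:x+60]
rimfit(c,m,X)
for row in (sub[::4,::2]): print(''.join("@#%*+=-. "[min(8,int(v)*9//160)] for v in row))
E
```

```text
[259.20671555 168.52466904]
tcp [ 610.2 -319.6  327.3] [-3.1381e+00 -3.0000e-04  1.1979e+00] shift [-0.002  0.024  1.746]  None
range 40 138.0 141
seen L/R/T/B 235.5 281.5 134.5 184.5 pred 234.8 283.7 143.9 191.9
-------------------------------------.............
-------------------------------------.............
-------------------------------------.............
--------------------------------.---..............
-------------------------=-----...................
-------------------=***********=..................
.----------------+*++*+-...-+*++*=................
.............--=++*%=.........=%+++...............
...............=+%%==.........=-%%+=..............
..............=*%%*-+.........*.*%*+-.............
.............-**%%*-++......=*+=%%%+=.............
.............=**%%**-=*%***%*++%%%%++.............
.............=*=******=---++**%%%%*++.............
..............=*=*%%%**%**%**%%%%*+*-.............
...............=%++*%%%*%%%%%%**++%-..............
.................*%*++*******+++%+................
...................=*%%*****%%*=..................
..................................................
..................................................
..................................................
..................................................
..................................................
..................................................
.................-------------....................
...............--------======--...................
```

Call:
drive_tool(
  plan=[
    {"x": 0.16, "y": 0, "z": 0.8, "ax": 0, "ay": 0, "az": 0, "hand": 85},
    {"x": 0.16, "y": 0, "z": 1.6, "ax": 0, "ay": 0, "az": 0, "hand": 85},
    {"x": 0.16, "y": 0, "z": 2.4, "ax": 0, "ay": 0, "az": 0, "hand": 85},
    {"x": 0.16, "y": 0, "z": 2.5, "ax": 0, "ay": 0, "az": 0, "hand": 85},
    {"x": 0.16, "y": 0, "z": 2.5, "ax": 0, "ay": 0, "az": 0, "hand": 85},
  ],
)

```text
clock: 19.65
eef_pos: [612.8, -312.3, 204.1]
tcp_rot: [-3.139, -0.0, 1.197]
contact_force: [1.0, 0.6, -0.2]
opening: 0.995
grasp_force: 0.0
```

```bash
python3 - <<'E'
from h import *
c,im=shot("wrist","s2.png");c,im=shot("wrist","s2.png")
X=np.array([613.2,-311.7,128.]); q=proj(c,X); print(q)
go(613.2,-311.7,240)
g=cv2.cvtColor(im,cv2.COLOR_BGR2GRAY); x,y=q.astype(int)
for t in (85,105,118):
    m=np.zeros(g.shape,np.uint8); m[y-65:y+65,x-62:x+62]=(g<t)[y-65:y+65,x-62:x+62]
    rimfit(c,m,X)
print(g[y+20:y+70,x].tolist()); print(g[y,x-60:x-30].tolist()); print(g[y,x+30:x+60].tolist())
E
```

```text
[256.76132623 197.20344988]
tcp [ 614.8 -313.2  206.9] [3.1387e+00 3.0000e-04 1.1975e+00] shift [ 0.017 -0.038 -0.662]  None
seen L/R/T/B 222.5 291.5 153.5 230.5 pred 220.1 293.4 161.0 230.8
seen L/R/T/B 221.5 292.5 152.5 230.5 pred 220.1 293.4 161.0 230.8
seen L/R/T/B 193.5 296.5 131.5 231.5 pred 220.1 293.4 161.0 230.8
[58, 76, 94, 99, 86, 60, 47, 47, 48, 48, 48, 47, 52, 80, 117, 133, 138, 138, 139, 138, 138, 139, 138, 131, 119, 112, 110, 109, 109, 109, 108, 108, 108, 104, 86, 68, 64, 65, 65, 65, 64, 66, 63, 65, 64, 64, 64, 65, 65, 65]
[138, 137, 138, 137, 139, 137, 137, 138, 138, 138, 138, 138, 137, 138, 138, 137, 137, 139, 138, 139, 138, 139, 138, 138, 136, 118, 95, 79, 57, 42]
[75, 82, 82, 54, 48, 89, 128, 138, 139, 138, 139, 137, 138, 137, 137, 138, 138, 138, 138, 138, 139, 137, 137, 139, 138, 138, 138, 138, 138, 139]
```

Call:
drive_tool(
  plan=[
    {"x": 0, "y": 0, "z": -0.9, "ax": 0, "ay": 0, "az": 0, "hand": 85},
    {"x": 0.4, "y": -0.5, "z": -1.3, "ax": 0, "ay": 0, "az": 0, "hand": 85},
    {"x": 1.0, "y": -1.2, "z": -1.3, "ax": 0, "ay": 0, "az": 0, "hand": 85},
    {"x": 1.6, "y": -2.0, "z": -1.3, "ax": 0, "ay": 0, "az": 0, "hand": 85},
    {"x": 2.2, "y": -2.7, "z": -1.3, "ax": 0, "ay": 0, "az": 0, "hand": 85},
    {"x": 2.8, "y": -3.4, "z": -1.3, "ax": 0, "ay": 0, "az": 0, "hand": 85},
    {"x": 3.4, "y": -4.1, "z": -1.3, "ax": 0, "ay": 0, "az": 0, "hand": 85},
    {"x": 4.0, "y": -4.9, "z": -1.3, "ax": 0, "ay": 0, "az": 0, "hand": 85},
  ],
)

```text
clock: 20.55
eef_pos: [459.2, -36.0, 272.1]
tcp_rot: [3.137, -0.002, 1.197]
contact_force: [0.3, 0.8, 1.6]
opening: 0.997
grasp_force: 0.0
```

Call:
drive_tool(
  plan=[
    {"x": 0.4, "y": -0.56, "z": 0.6, "ax": 0, "ay": 0, "az": 0, "hand": 85},
    {"x": 0.4, "y": -0.56, "z": 1.2, "ax": 0, "ay": 0, "az": 0, "hand": 85},
    {"x": 0.4, "y": -0.56, "z": 1.5, "ax": 0, "ay": 0, "az": 0, "hand": 85},
    {"x": 0.4, "y": -0.56, "z": 1.5, "ax": 0, "ay": 0, "az": 0, "hand": 85},
  ],
)

```text
clock: 20.95
eef_pos: [439.9, -8.0, 194.9]
tcp_rot: [3.141, -0.0, 1.198]
contact_force: [0.2, 0.5, 0.4]
opening: 0.992
grasp_force: 0.0
```

```bash
python3 - <<'E'
from h import *
c,im=shot("wrist","r5.png");c,im=shot("wrist","r5.png")
go(440.7,-8.8,74.4)
im=im.astype(int); m=(im[:,:,2]>28)&(im[:,:,0]-im[:,:,2]<22)
X=[440.7,-8.8,104.]; q=proj(c,np.array(X)); m2=np.zeros(m.shape,np.uint8); y,x=int(q[1]),int(q[0]); m2[y-80:y+48,x-50:x+50]=m[y-80:y+48,x-50:x+50]
rimfit(c,m2,X)
E
```

```text
tcp [441.3  -8.4 196.3] [ 3.1389e+00 -1.0000e-03  1.1976e+00] shift [-0.015 -0.014  2.438]  None
seen L/R/T/B 224.5 307.5 154.5 240.5 pred 223.7 293.0 159.6 225.8
```

Call:
drive_tool(
  plan=[
    {"x": -0.01, "y": -0.01, "z": 0.7, "ax": 0, "ay": 0, "az": 0, "hand": 85},
    {"x": -0.01, "y": -0.01, "z": 1.4, "ax": 0, "ay": 0, "az": 0, "hand": 85},
    {"x": -0.01, "y": -0.01, "z": 2.0, "ax": 0, "ay": 0, "az": 0, "hand": 85},
    {"x": -0.01, "y": -0.01, "z": 2.42, "ax": 0, "ay": 0, "az": 0, "hand": 85},
    {"x": -0.01, "y": -0.01, "z": 2.42, "ax": 0, "ay": 0, "az": 0, "hand": 60},
    {"x": -0.01, "y": -0.01, "z": 2.42, "ax": 0, "ay": 0, "az": 0, "hand": 50},
    {"x": -0.01, "y": -0.01, "z": 2.42, "ax": 0, "ay": 0, "az": 0, "hand": 50},
    {"x": -0.01, "y": -0.01, "z": 2.42, "ax": 0, "ay": 0, "az": 0, "hand": 50},
  ],
  grip_force=35,
)

```text
clock: 21.85
eef_pos: [440.5, -8.6, 74.8]
tcp_rot: [3.139, -0.001, 1.198]
contact_force: [-1.4, -0.5, -1.8]
opening: 0.738
grasp_force: 38.5
```

Call:
drive_tool(
  plan=[
    {"x": 0, "y": 0, "z": -0.4, "ax": 0, "ay": 0, "az": 0, "hand": 50},
    {"x": 0, "y": 0, "z": -1.2, "ax": 0, "ay": 0, "az": 0, "hand": 50},
    {"x": 0, "y": 0, "z": -2.0, "ax": 0, "ay": 0, "az": 0, "hand": 50},
    {"x": 0, "y": 0, "z": -2.9, "ax": 0, "ay": 0, "az": 0, "hand": 50},
    {"x": 0, "y": 0, "z": -3.6, "ax": 0, "ay": 0, "az": 0, "hand": 50},
    {"x": -0.5, "y": 0.62, "z": -3.6, "ax": 0, "ay": 0, "az": 0, "hand": 50},
    {"x": -1.0, "y": 1.24, "z": -3.6, "ax": 0, "ay": 0, "az": 0, "hand": 50},
    {"x": -1.5, "y": 1.86, "z": -3.6, "ax": 0, "ay": 0, "az": 0, "hand": 50},
  ],
)

```text
clock: 22.65
eef_pos: [499.5, -113.4, 255.1]
tcp_rot: [3.139, -0.0, 1.199]
contact_force: [-0.0, 1.0, -1.2]
opening: 0.732
grasp_force: 39.3
```

Call:
drive_tool(
  plan=[
    {"x": -0.5, "y": 0.62, "z": 0, "ax": 0, "ay": 0, "az": 0, "hand": 50},
    {"x": -1.0, "y": 1.24, "z": 0, "ax": 0, "ay": 0, "az": 0, "hand": 50},
    {"x": -1.5, "y": 1.85, "z": 0, "ax": 0, "ay": 0, "az": 0, "hand": 50},
    {"x": -2.0, "y": 2.46, "z": 0, "ax": 0, "ay": 0, "az": 0, "hand": 50},
    {"x": -2.5, "y": 3.08, "z": 0, "ax": 0, "ay": 0, "az": 0, "hand": 50},
    {"x": -2.89, "y": 3.56, "z": 0, "ax": 0, "ay": 0, "az": 0, "hand": 50},
    {"x": -2.89, "y": 3.56, "z": 0, "ax": 0, "ay": 0, "az": 0, "hand": 50},
    {"x": -2.89, "y": 3.56, "z": 0, "ax": 0, "ay": 0, "az": 0, "hand": 50},
  ],
)

```text
clock: 23.45
eef_pos: [611.4, -311.9, 253.6]
tcp_rot: [-3.141, -0.0, 1.197]
contact_force: [-0.2, 1.3, -1.7]
opening: 0.733
grasp_force: 39.4
```

```bash
python3 - <<'E'
from h import *
c,im=shot("wrist","n1.png");c,im=shot("wrist","n1.png")
go(613.1,-311.7,70.8+28+28)
T=monitor.sense()["eef_pos"]; g=cv2.cvtColor(im,cv2.COLOR_BGR2GRAY)
Xh=T+[0,0,29.2]; q=proj(c,Xh); k=np.array([proj(c,Xh+[31*np.cos(a),31*np.sin(a),0]) for a in np.linspace(0,6.3,200)]); print("held pred",q,k.min(0),k.max(0))
y=int(q[1])
print(g[y,180:200].tolist(),g[y,316:340].tolist())
Xs=np.array([613.1,-311.7,128]); k=np.array([proj(c,Xs+[31*np.cos(a),31*np.sin(a),0]) for a in np.linspace(0,6.3,200)]); print("stack pred",k.min(0),k.max(0))
sub=g[130:260,190:330]
for row in sub[::4,::2]: print(''.join("@#%*+=-. "[min(8,int(v)*9//160)] for v in row))
E
```

```text
tcp [ 611.2 -310.8  253.8] [-3.1412e+00 -3.0000e-04  1.1981e+00] shift [-0.004  0.043  2.54 ]  None
held pred [257.82038088 268.60699733] [191.98144284 206.77487385] [323.68941576 322.51604635]
[27, 25, 20, 16, 15, 16, 13, 15, 15, 16, 13, 21, 47, 80, 98, 101, 101, 90, 58, 46] [47, 49, 52, 72, 95, 101, 100, 94, 70, 36, 16, 14, 17, 13, 12, 12, 12, 17, 19, 22, 26, 33, 57, 86]
stack pred [229.70298006 152.68597692] [290.9212136  211.83677102]
...............................................                       
..............--..............................                        
..............................................                        
..........................................  .                         
...........................................                           
..............................=+********+-.                           
      ....................-=*************+++.                         
                     ....=+**=====-.   ..-=+*+                        
                       -++=+*====.        -*==+.                      
                  
[... 985 characters left out ...]
-****====+*%*==*%*******************+==**+====+**%+          
        -%*+===+%%%*%**==+******************===*******====*%+         
.....  -*+==+*%%%%******+==+**************===+****%*****+===*+  .    .
%*%@@*.+===+%%%%**********+===+********+===+***********%%*===+=-@@#***
*%@#@%===++*%%%*%*************++======++****************%*++===%@@@#%*
%@@@%==+*++*%%****************************************%*%%*+++==*@@##%
#@@%==+%*++*%**********************************************=+*+==%@@@#
#@#==+%%*++**%****************************************%****++*%+==#@#@
@#*==*%%*+++**********************************************+++%%%==+#@@
@#==+%%%%+++*********************************************+++*%%%*==%@@
```

Call:
drive_tool(
  plan=[
    {"x": 0, "y": 0.035, "z": 0.4, "ax": 0, "ay": 0, "az": 0, "hand": 50},
    {"x": 0, "y": 0.035, "z": 0.8, "ax": 0, "ay": 0, "az": 0, "hand": 50},
    {"x": 0, "y": 0.035, "z": 1.0, "ax": 0, "ay": 0, "az": 0, "hand": 50},
    {"x": 0, "y": 0.035, "z": 1.0, "ax": 0, "ay": 0, "az": 0, "hand": 50},
  ],
)

```text
clock: 23.95
eef_pos: [612.3, -311.1, 202.2]
tcp_rot: [-3.139, -0.0, 1.199]
contact_force: [-1.5, 0.3, -1.4]
opening: 0.737
grasp_force: 39.4
```

```bash
python3 -c "
from h import *
go(613.1,-311.7,126.8)"
```

```text
tcp [ 612.3 -311.1  202.2] [-3.1388e+00 -3.0000e-04  1.1986e+00] shift [-0.007  0.023  1.509]  None
```

Call:
drive_tool(
  plan=[
    {"x": -0.005, "y": 0.01, "z": 0.3, "ax": 0, "ay": 0, "az": 0, "hand": 50},
    {"x": -0.005, "y": 0.01, "z": 0.6, "ax": 0, "ay": 0, "az": 0, "hand": 50},
    {"x": -0.005, "y": 0.01, "z": 0.9, "ax": 0, "ay": 0, "az": 0, "hand": 50},
    {"x": -0.005, "y": 0.01, "z": 1.1, "ax": 0, "ay": 0, "az": 0, "hand": 50},
    {"x": -0.005, "y": 0.01, "z": 1.1, "ax": 0, "ay": 0, "az": 0, "hand": 50},
  ],
)

```text
clock: 24.45
eef_pos: [612.6, -312.2, 146.0]
tcp_rot: [-3.138, -0.0, 1.198]
contact_force: [0.9, 0.5, -0.9]
opening: 0.737
grasp_force: 39.4
```

Call:
drive_tool(
  plan=[
    {"x": 0, "y": 0, "z": 0.1, "ax": 0, "ay": 0, "az": 0, "hand": 50},
    {"x": 0, "y": 0, "z": 0.2, "ax": 0, "ay": 0, "az": 0, "hand": 50},
    {"x": 0, "y": 0, "z": 0.28, "ax": 0, "ay": 0, "az": 0, "hand": 50},
    {"x": 0, "y": 0, "z": 0.33, "ax": 0, "ay": 0, "az": 0, "hand": 50},
    {"x": 0, "y": 0, "z": 0.33, "ax": 0, "ay": 0, "az": 0, "hand": 50},
  ],
)

```text
clock: 24.95
eef_pos: [613.6, -312.6, 131.6]
tcp_rot: [-3.141, -0.0, 1.198]
contact_force: [0.3, 0.4, -1.0]
opening: 0.739
grasp_force: 39.4
```

Call:
drive_tool(
  plan=[
    {"x": 0, "y": 0, "z": 0.04, "ax": 0, "ay": 0, "az": 0, "hand": 50},
    {"x": 0, "y": 0, "z": 0.08, "ax": 0, "ay": 0, "az": 0, "hand": 50},
    {"x": 0, "y": 0, "z": 0.09, "ax": 0, "ay": 0, "az": 0, "hand": 50},
    {"x": 0, "y": 0, "z": 0.09, "ax": 0, "ay": 0, "az": 0, "hand": 50},
  ],
)

```text
clock: 25.35
eef_pos: [613.7, -312.7, 127.4]
tcp_rot: [-3.141, -0.0, 1.198]
contact_force: [0.6, -0.4, -0.1]
opening: 0.734
grasp_force: 39.4
```

Nearly home. I'll ease down in small steps until it touches.

Call:
drive_tool(
  plan=[
    {"x": 0, "y": 0, "z": 0.02, "ax": 0, "ay": 0, "az": 0, "hand": 50},
    {"x": 0, "y": 0, "z": 0.03, "ax": 0, "ay": 0, "az": 0, "hand": 50},
    {"x": 0, "y": 0, "z": 0.03, "ax": 0, "ay": 0, "az": 0, "hand": 50},
  ],
)

```text
clock: 25.65
eef_pos: [613.9, -312.9, 126.6]
tcp_rot: [3.141, 0.0, 1.198]
contact_force: [-2.7, -0.1, 4.1]
opening: 0.739
grasp_force: 39.8
```

Call:
drive_tool(
  plan=[
    {"x": 0, "y": 0, "z": 0, "ax": 0, "ay": 0, "az": 0, "hand": 66},
    {"x": 0, "y": 0, "z": 0, "ax": 0, "ay": 0, "az": 0, "hand": 75},
    {"x": 0, "y": 0, "z": 0, "ax": 0, "ay": 0, "az": 0, "hand": 85},
    {"x": 0, "y": 0, "z": 0, "ax": 0, "ay": 0, "az": 0, "hand": 85},
    {"x": 0, "y": 0, "z": -0.3, "ax": 0, "ay": 0, "az": 0, "hand": 85},
    {"x": 0, "y": 0, "z": -1.0, "ax": 0, "ay": 0, "az": 0, "hand": 85},
    {"x": 0, "y": 0, "z": -1.8, "ax": 0, "ay": 0, "az": 0, "hand": 85},
    {"x": 0, "y": 0, "z": -2.5, "ax": 0, "ay": 0, "az": 0, "hand": 85},
  ],
)

```text
clock: 26.45
eef_pos: [614.0, -312.8, 254.1]
tcp_rot: [3.14, 0.0, 1.198]
contact_force: [0.5, -0.2, -0.1]
opening: 0.994
grasp_force: 0.0
```

```bash
python3 - <<'E'
from h import *
c,im=shot("wrist","f1.png");c,im=shot("wrist","f1.png")
X=np.array([613.5,-312.3,156.]); q=proj(c,X); g=cv2.cvtColor(im,cv2.COLOR_BGR2GRAY); x,y=q.astype(int)
m=np.zeros(g.shape,np.uint8); m[y-65:y+55,x-62:x+62]=(g<105)[y-65:y+55,x-62:x+62]; rimfit(c,m,X)
go(613.5,-312.3,300)
ct,it=shot("scene","f2.png")
ref=cv2.imread("scene_raw.png"); d=cv2.absdiff(it,ref).max(2)
print("brush region diff",(d[175:215,140:165]>40).sum(), "brush pot", (d[205:235,145:170]>40).sum())
h=cv2.cvtColor(it,cv2.COLOR_BGR2HSV); 
for I in (ref,it):
    h=cv2.cvtColor(I,cv2.COLOR_BGR2HSV); m=((h[:,:,0]>45)&(h[:,:,0]<80)&(h[:,:,1]>120)&(h[:,:,2]>25))[170:215,130:170]; ys,xs=np.nonzero(m); print(len(ys),xs.mean()+130,ys.mean()+170,ys.min()+170)
E
```

```text
seen L/R/T/B 221.5 285.5 145.5 218.5 pred 220.6 286.6 155.6 219.0
tcp [ 616.5 -314.1  258.4] [3.1314e+00 1.0000e-03 1.1978e+00] shift [ 0.011 -0.06  -0.832]  None
brush region diff 149 brush pot 78
194 145.26288659793815 196.9742268041237 179
143 146.30769230769232 201.8951048951049 193
```

Call:
drive_tool(
  plan=[
    {"x": 0, "y": 0, "z": -0.7, "ax": 0, "ay": 0, "az": 0, "hand": 85},
    {"x": 0, "y": 0, "z": -1.4, "ax": 0, "ay": 0, "az": 0, "hand": 85},
    {"x": 0.7, "y": -0.6, "z": -1.4, "ax": 0, "ay": 0, "az": 0, "hand": 85},
    {"x": 1.4, "y": -1.2, "z": -1.4, "ax": 0, "ay": 0, "az": 0, "hand": 85},
    {"x": 2.1, "y": -1.8, "z": -1.4, "ax": 0, "ay": 0, "az": 0, "hand": 85},
    {"x": 2.8, "y": -2.4, "z": -1.4, "ax": 0, "ay": 0, "az": 0, "hand": 85},
    {"x": 3.5, "y": -3, "z": -1.4, "ax": 0, "ay": 0, "az": 0, "hand": 85},
    {"x": 4, "y": -3.4, "z": -1.4, "ax": 0, "ay": 0, "az": 0, "hand": 85},
  ],
)

```text
clock: 27.4
eef_pos: [526.5, -62.2, 320.4]
tcp_rot: [-3.14, -0.0, 1.198]
contact_force: [0.4, 0.0, -0.8]
opening: 0.997
grasp_force: 0.0
```

```bash
python3 - <<'E'
from h import *
ct,it=shot("scene","f3.png"); ref=cv2.imread("scene_raw.png")
for I in (ref,it):
    h=cv2.cvtColor(I,cv2.COLOR_BGR2HSV); m=((h[:,:,0]>45)&(h[:,:,0]<80)&(h[:,:,1]>120)&(h[:,:,2]>25))[170:215,130:170]; ys,xs=np.nonzero(m); print(len(ys),xs.mean()+130,ys.mean()+170,ys.min()+170)
d=cv2.absdiff(it,ref).max(2)
print([(b,(d[b[1]:b[3],b[0]:b[2]]>40).sum()) for b in ((130,255,185,280),(205,180,270,235),(290,210,320,260),(80,230,125,285),(230,225,260,285),(338,135,355,160))])
E
```

```text
194 145.26288659793815 196.9742268041237 179
195 145.03589743589743 197.74871794871794 180
[((130, 255, 185, 280), np.int64(13)), ((205, 180, 270, 235), np.int64(693)), ((290, 210, 320, 260), np.int64(0)), ((80, 230, 125, 285), np.int64(0)), ((230, 225, 260, 285), np.int64(8)), ((338, 135, 355, 160), np.int64(8))]
```

```bash
python3 -c "
from h import *
print(r.sign_off())"
```

```text
the job is handed in; nothing more can be done
None
```

The job is handed in at about 27 s of the 70 s limit: the beaker had three full strokes in the ring, the brush hangs back in its pot, and the beaker is set into the stack. The last camera checks agreed; sign-off returned no verdict.

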